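# Move the lift-off flap to the spice organiser in use

### The arm

A 6-joint arm with a two-finger parallel gripper is mounted at the origin on the work surface. World frame = base frame: x ahead of the robot, y to its left, z up, the work surface at z = 0. Lengths are in m, angles in rad, forces in N, time in s.
With the tool pointing down it reaches from about 0.3 to 0.875 m from the base axis. Payload 6.4 kg.
Tool frame: the origin (TCP) lies on the front face of the gripper's body, between the roots of the fingers; the fingertips stand 73 mm ahead of it and the grasp point (between the pads) lies ctrl.pinch_z ahead of it (ctrl.pinch_z is the distance from the TCP to the grasp point, in m); z points along the fingers, x is the direction in which the jaws open and shut, and the axes are right-handed (so a half turn about z gives the same grasp; the last joint's range is limited). The gripper opens to 85 mm and grips with 20 to 120 N. Pads are 22 mm wide; open, the fingers measure 114 mm over their backs; the gripper's body (76 mm by 85 mm) begins 54 mm behind the grasp point. The pads swing forward as they close: fully open they stand 13 mm farther back than shut.
Start: joints at [-1.466, 0.181, 1.607, -0, 1.354, -0.206], TCP at [0.176, -0.547, 0.304] pointing down, gripper open.
Joint ranges: [-2.99, 2.99], [-0.89, 2.07], [0.3, 2.58], [-1.14, 4.28], [0, 2.63], [-3.12, 3.12]. Speed limits (rad/s): [2.57, 2.57, 3.01, 3.14, 3.14, 3.14].

### API

Orientations are given as a unit quaternion [w, x, y, z].
In Python, from bench import ctrl gives the robot as it stands.
- The arm moves only by the tool move_arm, never from a script. Its argument "rows" is text: rows parted by semicolons, each of 7 numbers parted by spaces: the shift along the tool's x, y, z in cm, then the turn, a rotation vector about the tool's x, y, z in degrees, then the opening, from 0 (shut) to 1 (fully open). In form: x y z rx ry rz grip; .... A call has 1 to 20 rows; each row shifts and turns the commanded pose from where the row before left it, along the tool's axes as they then stand; what a row does not reach is not made up. A row lasts 1/10 s, in which the tool goes at most 50 mm and 8.59 degrees, less where a joint would pass 70% of its speed; a pose out of reach is approached as far as the arm can. A call with a gripper value outside its range is refused whole. The fingers move at their own pace and stop on an object; the grip force is fixed at half the most. Time passes only in rows, so rows that do not move let the fingers close. It gives the time, the measured TCP pose, the force and the opening at its end, in the units of the state.
- ctrl.get_obs(): the state, without advancing time (a new reading comes with each control period).
- ctrl.camera(name): name is "scene" or "top" or "wrist"; returns a dict with "color" (420x560x3 uint8, blue, green, red), "fx", "fy", "cx", "cy" (pixels), "k1" (the pictures are not rectified: a ray, as slopes to the right and down, at radius r is drawn at 1 + k1 r^2 times it, then the intrinsics apply), "rvec" (rotation vector, rad) and "tvec" (3), from world to camera coordinates, as OpenCV has them. Camera axes: x right, y down, z forward; pixel columns grow to the right and rows downward; lengths in m; the calibration is good to about 2 mm. A picture is of the moment at which its call begins. There is no depth.
- ctrl.hand_in(): hands the job in, once; it reports no verdict.
Trained networks look in the newest picture that a camera, given by its name, has taken for a name from the list of things; names that differ only in an ending like _2 or _b are one class to them, and where a whole thing is asked for, a point or a joint stands for the part that bears it (a point fixed in the world has none). Each returns a list of dicts, best first, with "confidence" (0 to 1); they miss things now and then, are a little off and sometimes report something else, mostly with a low value. They report only what shows in the picture. A call takes as long as a camera call. They do not tell look-alikes from the thing itself.
- ctrl.look_for(camera, query): "bbox" ([left, top, right, bottom] in pixels, round what is visible of it).
- ctrl.trace(camera, query): "region" (420x560 bool, what is visible of it) and "bbox" ([left, top, right, bottom] in pixels, round what is visible of it).
The state is a dict: "time_s": time; "q": joint angles; "dq": joint speeds; "joint_efforts": joint torques, N m; "eef_pos": TCP position; "eef_rot": TCP orientation; "wrist_force": force on the tool from outside, world axes, zero at the start; "torque": the same for the moment, N m; "opening": opening from 0.0 (shut) to 1.0 (fully open).
Only numpy, scipy, OpenCV 4.12 (cv2) and the standard library are available. Lean on these libraries where they do the work, as an engineer would, in place of code of your own. Each camera call takes 0.05 s, during which the arm holds its last target.

### The job

Two clear spice organisers stand side by side: one holds three jars but its slanted front is open, the other is empty but still has the lift-off flap door. Pinch together the two finger tabs in the middle of the flap's hinge bar to draw its sprung hinge pin, lift the flap off the empty organiser and hang it on the one with the jars, so that it lies shut on the slanted rim with both the fixed stub and the sprung pin sprung fully home in their sockets; then let go and draw the hand away. The sockets there are clamped in slots and may sit some millimetres higher up the slope than their lowest setting, so feel for them and do not force the flap; leave the jars, the black pot and the wooden spoons where they are.

Things in the scene. Friction and masses are not known exactly. Their poses are not given: they have to be found in the camera images.
- flap_hinge (a point): Middle of the flap's hinge axis. Axes: x up the slope to the hinge, y along the axis to the fixed stub, z out of the outer face (shut: leaning 30 deg from vertical to the robot's side). Flap: clear panel 160 mm wide, 4 thick, from the axis to 130 mm down the slope, underside 8 mm below the axis; on its top edge an aluminium hinge bar, a tube of 8 mm radius about the axis. 190 g.
- flap_grip (a point): Point to pinch: midway between the two finger tabs (pin out), 26 mm out (+z) from the hinge axis; axes as flap_hinge. The flap balances about 45 mm down the slope from the hinge. A pinch by a hand that stays put moves the flap about 10 mm to -y: this draws the stub from its socket as the pin leaves the other, and the flap then lifts straight out along z.
- flap_fixed_tab (a point): Middle of the outer (+y) face of the fixed finger tab, 26 mm out from the axis; axes as flap_hinge. Both tabs are aluminium plates standing along z on the hinge bar, 18 mm wide (x), 4 mm thick (y), from the bar's top (8 mm from the axis) to 37 mm from the axis. This one is fast to the flap, its outer face at y = +27 mm.
- flap_pin_tab (a point): Middle of the outer (-y) face of the sliding finger tab, which carries the sprung pin; axes as flap_hinge. Outer face at y = -27 mm with the pin out, -6 mm at the stop, so over both tabs 54 mm free and 33 mm pinched home. The spring pushes the tabs apart with 4 N at rest, 8 N at the stop.
- flap_stub_tip (a point): Tip of the fixed stub, a steel pin of 8 mm diameter, its end chamfered to 6 mm, on the hinge axis at the +y end of the hinge bar; it stands 8 mm out of the bar's end, its tip 83 mm from flap_hinge.
- flap_pin_tip (a point): Tip of the sprung pin, 8 mm diameter chamfered to 6 mm, on the hinge axis at the -y end. Out: 83 mm from flap_hinge; a collar of 6.2 mm radius, 8 mm behind the tip, then bears on the socket block. At the stop: 62 mm from flap_hinge, flush with the bar's end.
- flap_front (a point): Middle of the underside of the flap's front (lower) edge, 130 mm down the slope from the hinge axis; axes as flap_hinge. An aluminium trim strip runs along this edge and stands 8 mm above the panel's outer face.
- flap_pin (a joint): How far the sprung hinge pin is drawn into the bar, m: 0 = fully out (home), 0.021 = drawn to its stop.
- org_bare_hinge (a point): Middle of the hinge axis of the empty organiser, where the flap hangs at the start. Axes: z up, y along the hinge axis to the stub's socket, x from its slanted front (looking to the robot) to its back. The organisers are alike and fixed, 166 mm wide (178 over the socket blocks); this one's hinge axis is 153 mm above the table; the bay's slope rises 30 deg from front to back.
- org_jars_hinge (a point): The same point, with the same axes, of the other organiser, which holds the jars and has no flap, at the LOWEST setting of its hinge: its real axis is clamped 0 to 8 mm up the slope from here, unmeasured (the empty organiser's point is true). A white rim 15 mm wide, on which the flap lies, runs along both sides and the front, 8 mm below the axis square to the slope.
- org_jars_stub_home (a point): Where the stub's tip ends at the hinge's lowest setting: 8 mm inside the +y socket, 83 mm from the hinge point. Each socket is a through hole of 10 mm diameter on the hinge axis, in a white block 34 mm long up the slope, its top 13 mm above the axis (square to the slope), its inner face 75 mm from the hinge's middle. The real place is 0 to 8 mm up the slope with the clamped hinge.
- org_jars_pin_home (a point): The same for the sprung pin's tip, in the -y socket. The two blocks and a white stop bar between them, behind the hinge, are one clamped piece and shift together: with the flap laid on the rim, its hinge bar pushed up the slope meets the stop bar 1.5 mm past the seated position. It stays clamped under a firm push.
- org_jars_front (a point): Where the middle of the underside of the flap's front edge lies on the front rim when shut (at the hinge's lowest setting; it shifts with the clamped hinge).
- org_bare_tier (a point): Middle of the lower front edge of the drawer tier that overhangs the hinge, on the empty organiser; axes upright as org_bare_hinge. It lies 102 mm above and 6 mm behind that hinge axis; the tier is as wide as the organiser, 48 mm high, with a knob standing 12 mm forward at its middle. A hand over the tabs must lean back, best square to the slope (30 deg).
- org_jars_tier (a point): The same edge on the organiser with the jars: 104 mm above and 9.5 mm behind org_jars_hinge.
- jar0_center (a point): A spice jar 41 mm in diameter, 60 mm tall with a steel lid, on the floor of the organiser under the slope; the point is its centre, half-way up, its z axis up the jar. Stays where it is.
- jar1_center (a point): A spice jar 41 mm in diameter, 60 mm tall with a steel lid, on the floor of the organiser under the slope; the point is its centre, half-way up, its z axis up the jar. Stays where it is.
- jar2_center (a point): A spice jar 41 mm in diameter, 60 mm tall with a steel lid, on the floor of the organiser under the slope; the point is its centre, half-way up, its z axis up the jar. Stays where it is.
- pot_center (a point): Black lidded ceramic pot, 120 mm across (150 mm over its two lugs), 111 mm tall with its knob, on the mat at the right; the point is 50 mm above its foot. Stays where it is.
- spoon0_center (a point): Wooden spoon lying on the mat, 230 mm long, 9 mm high; the point is about its middle. Stays where it is.
- spoon1_center (a point): Wooden spoon lying on the mat, 230 mm long, 9 mm high; the point is about its middle. Stays where it is.
Mind the look-alikes: they are no part of the job. Of the things like the part that bears flap_hinge, leave any that is green or orange; of the rest the larger one is meant.

How it is judged:
On the way:
1. the flap has been lifted clear of the empty organiser (distance between flap_hinge and org_bare_hinge above 0.06 m), for 0.2 s.
At the end, for the whole second after the job is handed in: The flap hangs on the organiser with the jars: both pin tips at least 4 mm inside their sockets (over 79 mm from the hinge's middle) and within 10.5 mm of their home points, the pin drawn in by less than 3 mm, the front edge within 12 mm of its place on the rim, all still, the hand off (y of flap_stub_tip in the frame of org_jars_hinge above 0.079 m and y of flap_pin_tip in the frame of org_jars_hinge below -0.079 m and distance between flap_stub_tip and org_jars_stub_home below 0.0105 m and distance between flap_pin_tip and org_jars_pin_home below 0.0105 m and distance between flap_front and org_jars_front below 0.012 m and value of joint flap_pin below 0.003 m and linear speed of flap below 0.01 m/s); the robot touches nothing.
It fails at once if a jar pushed more than 20 mm from where it stood (distance of any of jar0_center, jar1_center, jar2_center from where it was at the start of the episode above 0.02 m).
It fails at once if the pot pushed more than 30 mm (distance of pot_center from where it was at the start of the episode above 0.03 m).
It fails at once if a spoon pushed more than 30 mm (distance of any of spoon0_center, spoon1_center from where it was at the start of the episode above 0.03 m).
It fails at once if a jar tipped over (angle between any of jar0_center, jar1_center, jar2_center's own z axis and vertical above 0.5 rad).
It fails at once if the flap was forced: pressed on the organiser with over 35 N (contact force between flap and org_jars above 35 N).
It also fails if it takes over 45 s, if anything falls off the work surface, if the arm or the gripper's body presses on something with over 40 N, if the wrist force passes 120 N, or if a joint passes its speed limit or range.

## Working session

There is one attempt and no reset: what is moved stays moved. The work goes in short steps, Python scripts to look and compute and a tool call to move; the robot and the scene stay as the last step left them, time stands still between calls to the robot, and variables do not carry over. Pictures are saved under pics/ and viewed, and the job is handed in when it is done.

Besides the shell and the picture viewer there is one more tool, called after "Request:" as a command line: name --argument value ..., lists and objects as JSON in quotes. move_arm: Moves the arm, as the interface text tells. Its arguments: {"type":"object","properties":{"rows":{"type":"string"}},"required":["rows"]}

```bash
ls; mkdir -p pics; python3 - <<'E'
from bench import ctrl
import cv2
o=ctrl.get_obs(); print(o, ctrl.pinch_z)
for c in ["scene","top","wrist"]:
    d=ctrl.camera(c); cv2.imwrite(f"pics/{c}0.png",d["color"]); print(c,{k:v for k,v in d.items() if k!="color"})
E
```

```text
pics
{'time_s': 0.0, 'q': array([-1.46631533e+00,  1.81519865e-01,  1.60800516e+00,  1.82580100e-05,
        1.35379727e+00, -2.06281947e-01]), 'dq': array([-1.13104845e-03,  1.54958028e-03,  1.32252952e-03,  9.48692659e-05,
        1.87290191e-03,  3.00631029e-03]), 'joint_efforts': array([ 2.65454928e-04, -4.44869614e+01, -3.51333869e+01, -2.30600754e-04,
        9.30399197e-03, -5.13432394e-05]), 'eef_pos': array([ 0.17581201, -0.5470163 ,  0.30299733]), 'eef_rot': array([-6.47815203e-04,  8.08016210e-01, -5.89159619e-01, -5.72999888e-04]), 'wrist_force': array([-0.32616947, -0.00377087,  0.43584802]), 'torque': array([-0.00546826, -0.00383572,  0.00994933]), 'opening': 0.9971169671710209} 0.0539
scene {'fx': 393.15172159554135, 'fy': 393.15172159554135, 'cx': 273.11999550205957, 'cy': 209.4549495392397, 'k1': -0.014376590412832667, 'rvec': array([ 0.63790126, -2.79698291,  0.92857446]), 'tvec': array([0.36440012, 0.32821357, 1.32896708])}
top {'fx': 423.9777041600021, 'fy': 423.9777041600021, 'cx': 281.01196418754665, 'cy': 204.8578055280378, 'k1': 0.01834167949455427, 'rvec': array([ 2.18861697, -2.13605971,  0.10134383]), 'tvec': array([-0.1206548 ,  0.42749668,  1.5095638 ])}
wrist {'fx': 362.88833763618373, 'fy': 362.88833763618373, 'cx': 276.2718980537792, 'cy': 212.6104661533528, 'k1': 0.015673783884784086, 'rvec': array([-2.34573748,  1.70933898,  0.24637542]), 'tvec': array([-0.57475155, -0.03587774,  0.37949355])}
```

View pics/scene0.png

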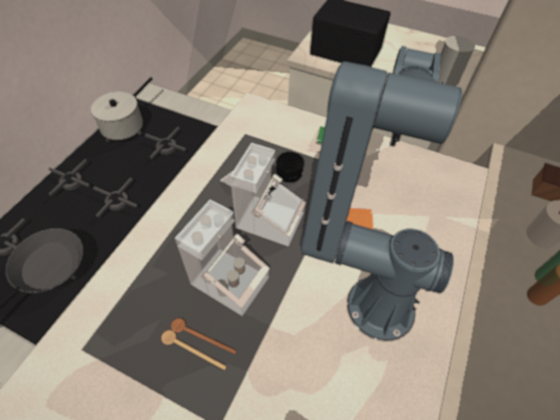

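View pics/top0.png

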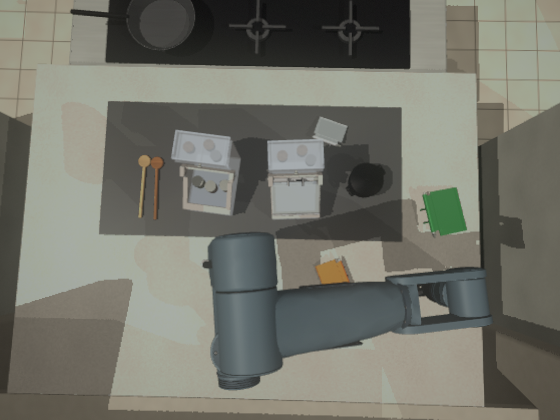

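View pics/wrist0.png

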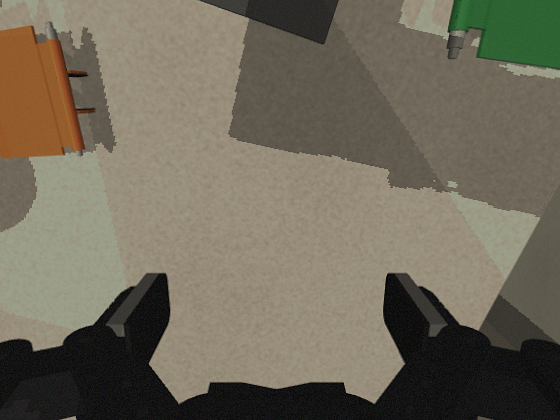

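The pictures show: jar organiser (top view ~208,170), empty organiser with the flap (~295,185). Flap look-alikes in the top view: small clear one (330,130), green (443,210), orange (332,270). The one wanted is the large clear flap at (295,197).

```bash
cat > h.py <<'E'
import numpy as np, cv2
from scipy.spatial.transform import Rotation as R
from scipy.optimize import least_squares
def proj(d,P):
    P=np.atleast_2d(P); X=P@cv2.Rodrigues(d["rvec"])[0].T+d["tvec"]
    s=X[:,:2]/X[:,2:]; s=s*(1+d["k1"]*(s**2).sum(1,keepdims=True))
    return s*[d["fx"],d["fy"]]+[d["cx"],d["cy"]]
def ray(d,uv):
    s0=(np.array(uv,float)-[d["cx"],d["cy"]])/[d["fx"],d["fy"]]; s=s0.copy()
    for _ in range(10): s=s0/(1+d["k1"]*(s@s))
    M=cv2.Rodrigues(d["rvec"])[0]; return -M.T@d["tvec"], M.T@np.array([s[0],s[1],1.])
def onz(d,uv,z):
    o,v=ray(d,uv); return o+v*(z-o[2])/v[2]
def tri(obs):
    A=np.zeros((3,3));b=np.zeros(3)
    for d,uv in obs:
        o,v=ray(d,uv); v=v/np.linalg.norm(v); M=np.eye(3)-np.outer(v,v); A+=M;b+=M@o
    return np.linalg.solve(A,b)
S30=np.radians(30)
def Rorg(yaw): return R.from_euler('z',yaw).as_matrix()
def Rflap(yaw): # flap axes in world when shut: x up slope, y along axis, z out
    c,s=np.cos(S30),np.sin(S30)
    return Rorg(yaw)@np.array([[c,0,-s],[0,1,0],[s,0,c]])
E
python3 - <<'E'
from h import *
from bench import ctrl
names="flap_hinge flap_grip flap_fixed_tab flap_pin_tab flap_stub_tip flap_pin_tip flap_front org_bare_hinge org_jars_hinge org_jars_stub_home org_jars_pin_home org_jars_front org_bare_tier org_jars_tier".split()
for c in ["top","scene"]:
    d=ctrl.camera(c); im=cv2.resize(d["color"],None,fx=1,fy=1)
    for n in names:
        print(c,n,[( [round(x) for x in r["bbox"]],round(r["confidence"],2)) for r in ctrl.look_for(c,n)[:4]])
    if c=="top": cr=d["color"][110:240,160:370]
    else: cr=d["color"][130:330,160:320]
    cv2.imwrite(f"pics/crop_{c}.png",cv2.resize(cr,None,fx=3.6 if c=="top" else 3,fy=3.6 if c=="top" else 3,interpolation=cv2.INTER_CUBIC))
print(ctrl.get_obs()["time_s"])
E
```

```text
top flap_hinge [([319, 118, 346, 147], 0.95), ([274, 176, 319, 218], 0.93), ([424, 186, 465, 237], 0.92), ([316, 257, 349, 284], 0.63)]
top flap_grip [([319, 258, 350, 283], 0.88), ([312, 116, 350, 145], 0.84), ([422, 188, 469, 236], 0.71), ([270, 176, 320, 213], 0.63)]
top flap_fixed_tab [([316, 114, 350, 147], 0.97), ([271, 178, 320, 216], 0.96), ([425, 186, 468, 235], 0.73), ([314, 257, 350, 284], 0.62)]
top flap_pin_tab [([271, 176, 322, 213], 0.22)]
top flap_stub_tip [([270, 179, 323, 214], 0.96), ([313, 114, 343, 140], 0.84), ([317, 258, 351, 280], 0.67), ([423, 187, 466, 234], 0.62)]
top flap_pin_tip [([270, 180, 321, 215], 0.73), ([188, 177, 207, 189], 0.39)]
top flap_front [([312, 116, 349, 147], 0.94), ([318, 260, 346, 283], 0.93), ([270, 179, 318, 213], 0.71), ([421, 188, 470, 236], 0.57)]
top org_bare_hinge [([264, 136, 327, 218], 0.78), ([271, 177, 321, 215], 0.29)]
top org_jars_hinge [([172, 132, 241, 216], 0.59)]
top org_jars_stub_home [([174, 128, 239, 219], 0.96)]
top org_jars_pin_home [([173, 130, 242, 215], 0.58)]
top org_jars_front [([170, 130, 238, 214], 0.65)]
t
[... 623 characters left out ...]
26, 327, 142], 0.5), ([231, 259, 244, 275], 0.41)]
scene flap_pin_tip [([175, 200, 269, 315], 0.31)]
scene flap_front [([260, 180, 302, 235], 0.97), ([316, 129, 323, 141], 0.67), ([348, 210, 376, 232], 0.6), ([222, 173, 233, 185], 0.46)]
scene org_bare_hinge [([233, 144, 305, 247], 0.92)]
scene org_jars_hinge [([175, 200, 266, 316], 0.74)]
scene org_jars_stub_home [([175, 197, 269, 317], 0.74)]
scene org_jars_pin_home [([174, 199, 266, 314], 0.71)]
scene org_jars_front [([175, 198, 270, 314], 0.61)]
scene org_bare_tier [([231, 140, 307, 244], 0.65), ([177, 196, 270, 314], 0.4)]
scene org_jars_tier [([171, 319, 233, 355], 0.59), ([177, 200, 267, 315], 0.57), ([232, 142, 307, 247], 0.57)]
1.65
```

View crops.

View pics/crop_top.png

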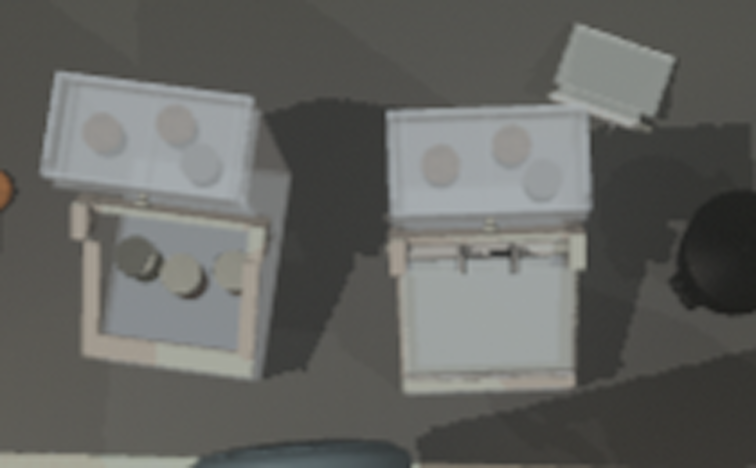

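View pics/crop_scene.png

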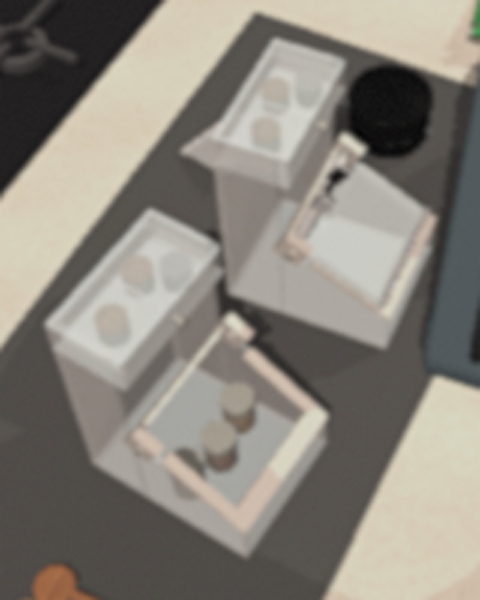

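```bash
python3 - <<'E'
from h import *
from bench import ctrl
d=ctrl.camera("top"); 
f=lambda u,v:(u/3.6+160-.36,v/3.6+110-.36)
for n,p,z in [("bare front L",(404,388),.153-.065+.0035),("bare front R",(575,385),.0915),("bare blk L",(390,272),.153-.0085+.011),("bare blk R",(585,265),.153),("bare pin bar L",(412,250),.153),("bareR",(573,245),.153),
 ("jar front L",(83,355),.085),("jar front R",(255,378),.085),("jar blkL",(72,238),.155),("jar blkR",(268,262),.155)]:
    print(n,onz(d,f(*p),z).round(4))
w=ctrl.camera("wrist"); o=ctrl.get_obs()
M=cv2.Rodrigues(w["rvec"])[0]; q=o["eef_rot"]; T=R.from_quat([q[1],q[2],q[3],q[0]]).as_matrix()
print("cam in tool",T.T@(-M.T@w["tvec"]-o["eef_pos"]),"\n",(T.T@M.T).round(3)); print(T.round(3))
np.savez("cam.npz",p=T.T@(-M.T@w["tvec"]-o["eef_pos"]),R=T.T@M.T)
E
```

```text
bare front L [ 0.3789 -0.0807  0.0915]
bare front R [ 0.3857 -0.2437  0.0915]
bare blk L [ 0.4807 -0.0671  0.1555]
bare blk R [ 0.4918 -0.2463  0.153 ]
bare pin bar L [ 0.5021 -0.0867  0.153 ]
bareR [ 0.5102 -0.235   0.153 ]
jar front L [0.4038 0.2291 0.085 ]
jar front R [0.3855 0.0628 0.085 ]
jar blkL [0.5056 0.2274 0.155 ]
jar blkR [0.4875 0.0456 0.155 ]
cam in tool [ 0.00053764 -0.07213466 -0.07039872] 
 [[ 1.     0.     0.   ]
 [-0.     0.96   0.281]
 [-0.    -0.281  0.96 ]]
[[ 0.306 -0.952 -0.   ]
 [-0.952 -0.306  0.   ]
 [-0.     0.    -1.   ]]
```

```bash
cat >> h.py <<'E'
def pose(o):
    q=o["eef_rot"]; return np.array(o["eef_pos"]),R.from_quat([q[1],q[2],q[3],q[0]]).as_matrix()
def Tool(yaw): 
    F=Rflap(yaw); return np.c_[F[:,1],F[:,0],-F[:,2]]
def tgt(h,yaw,u,y,n): # TCP pose so that the grasp point (53.9 ahead) is at slope coords
    F=Rflap(yaw); return np.array(h)+F@np.array([u,y,n+.0539]),Tool(yaw)
def plan(p0,T0,p1,T1,N,g):
    rv=R.from_matrix(T0.T@T1).as_rotvec(); rows=[]; T=T0.copy(); p=p0.copy()
    dr=np.degrees(rv)/N
    for i in range(N):
        s=(T.T@(p0+(p1-p0)*(i+1)/N-p))*100
        s=s.round(1 if N>1 else 2); r=dr.round(1 if N>1 else 2)
        rows.append(" ".join("%g"%v for v in [*s,*r,g])); p=p+T@s/100; T=T@R.from_rotvec(np.radians(r)).as_matrix()
    print("; ".join(rows)); print("end err mm",((p1-p)*1000).round(2),"deg",np.degrees(R.from_matrix(T.T@T1).as_rotvec()).round(2))
E
python3 - <<'E'
from h import *
from bench import ctrl
p,T=pose(ctrl.get_obs())
p1,T1=tgt([.501,-.157,.153],.045,0,0,.126)
print(p1,np.degrees(R.from_matrix(T.T@T1).as_rotvec()))
plan(p,T,p1,T1,20,1)
E
```

```text
[ 0.41114106 -0.16104638  0.30879797] [  -5.71912322   42.75573252 -159.56398552]
-1.5 -1.7 -0 -0.3 2.1 -8 1; -1.2 -1.9 -0.1 -0.3 2.1 -8 1; -0.9 -2.1 -0.1 -0.3 2.1 -8 1; -0.7 -2.1 -0.2 -0.3 2.1 -8 1; -0.3 -2.3 -0.2 -0.3 2.1 -8 1; -0 -2.2 -0.2 -0.3 2.1 -8 1; 0.3 -2.2 -0.3 -0.3 2.1 -8 1; 0.6 -2.2 -0.2 -0.3 2.1 -8 1; 0.9 -2.1 -0.2 -0.3 2.1 -8 1; 1.2 -1.9 -0.2 -0.3 2.1 -8 1; 1.5 -1.7 -0.1 -0.3 2.1 -8 1; 1.7 -1.4 -0.1 -0.3 2.1 -8 1; 1.9 -1.3 -0 -0.3 2.1 -8 1; 2.1 -0.9 0 -0.3 2.1 -8 1; 2.1 -0.7 0.1 -0.3 2.1 -8 1; 2.2 -0.4 0.2 -0.3 2.1 -8 1; 2.3 -0 0.3 -0.3 2.1 -8 1; 2.2 0.2 0.3 -0.3 2.1 -8 1; 2.2 0.6 0.5 -0.3 2.1 -8 1; 2 0.8 0.5 -0.3 2.1 -8 1
end err mm [ 0.23 -0.18  0.13] deg [-0.54  0.18  0.31]
```

Request:
move_arm --rows "-1.5 -1.7 0 -0.3 2.1 -8 1; -1.2 -1.9 -0.1 -0.3 2.1 -8 1; -0.9 -2.1 -0.1 -0.3 2.1 -8 1; -0.7 -2.1 -0.2 -0.3 2.1 -8 1; -0.3 -2.3 -0.2 -0.3 2.1 -8 1; 0 -2.2 -0.2 -0.3 2.1 -8 1; 0.3 -2.2 -0.3 -0.3 2.1 -8 1; 0.6 -2.2 -0.2 -0.3 2.1 -8 1; 0.9 -2.1 -0.2 -0.3 2.1 -8 1; 1.2 -1.9 -0.2 -0.3 2.1 -8 1; 1.5 -1.7 -0.1 -0.3 2.1 -8 1; 1.7 -1.4 -0.1 -0.3 2.1 -8 1; 1.9 -1.3 0 -0.3 2.1 -8 1; 2.1 -0.9 0 -0.3 2.1 -8 1; 2.1 -0.7 0.1 -0.3 2.1 -8 1; 2.2 -0.4 0.2 -0.3 2.1 -8 1; 2.3 0 0.3 -0.3 2.1 -8 1; 2.2 0.2 0.3 -0.3 2.1 -8 1; 2.2 0.6 0.5 -0.3 2.1 -8 1; 2 0.8 0.5 -0.3 2.1 -8 1"

```text
time_s: 3.75
eef_pos: [0.4112, -0.16, 0.3088]
eef_rot: [0.178, 0.664, 0.703, 0.182]
wrist_force: [-0.7, 0.1, -0.0]
opening: 0.998
```

```bash
python3 - <<'E'
from h import *
from bench import ctrl
import pickle
d=ctrl.camera("wrist"); o=ctrl.get_obs(); pickle.dump((d,o),open("bare1.pkl","wb"))
cv2.imwrite("pics/bare1.png",cv2.resize(d["color"],(784,588),interpolation=cv2.INTER_CUBIC))
p,T=pose(o); p1,T1=tgt([.501,-.157,.153],.045,0,0,.126)
print(p,(p1-p)*1000,np.degrees(R.from_matrix(T.T@T1).as_rotvec()),o["q"],o["wrist_force"],o["time_s"])
p2,T2=tgt([.505,.138,.153],-.108,0,0,.126)
plan(p,T,p2,T2,9,1)
E
```

```text
[ 0.41195819 -0.15818539  0.30875503] [-0.81712708 -2.86099324  0.04293842] [-0.46547939 -0.09639195  1.06850432] [-0.87446817 -0.40359569  2.18947853  0.4633831   1.07423661 -2.67498217] [-0.86605684  2.62644413  0.06784341] 3.8
3.4 0.2 0.1 -0 -0.5 1 1; 3.4 0.2 0.1 -0 -0.5 1 1; 3.4 0.1 0 -0 -0.5 1 1; 3.4 0.1 0 -0 -0.5 1 1; 3.4 -0 0 -0 -0.5 1 1; 3.4 -0.1 -0 -0 -0.5 1 1; 3.4 -0.1 -0.1 -0 -0.5 1 1; 3.4 -0.2 -0.1 -0 -0.5 1 1; 3.3 -0.2 -0.2 -0 -0.5 1 1
end err mm [-0.18  0.52 -0.55] deg [-0.44  0.08 -0.31]
```

View pics/bare1.png

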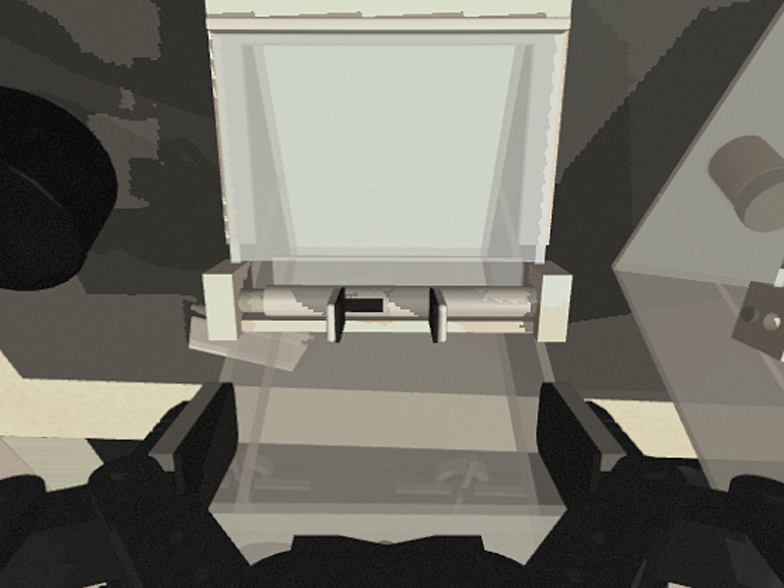

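```bash
python3 - <<'E'
import pickle,cv2
d,o=pickle.load(open("bare1.pkl","rb"))
cv2.imwrite("pics/bare1_l.png",cv2.resize(d["color"][175:255,135:265],None,fx=6,fy=6,interpolation=cv2.INTER_CUBIC))
cv2.imwrite("pics/bare1_r.png",cv2.resize(d["color"][175:255,290:420],None,fx=6,fy=6,interpolation=cv2.INTER_CUBIC))
E
```

```text
(no output)
```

View pics/bare1_l.png

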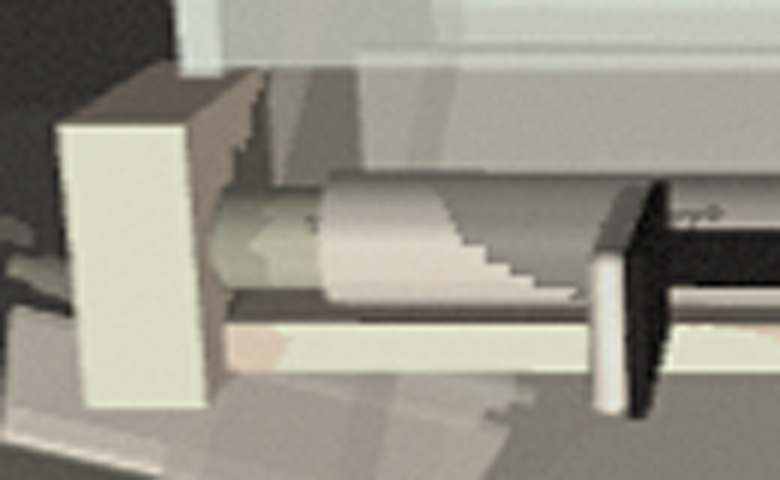

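View pics/bare1_r.png

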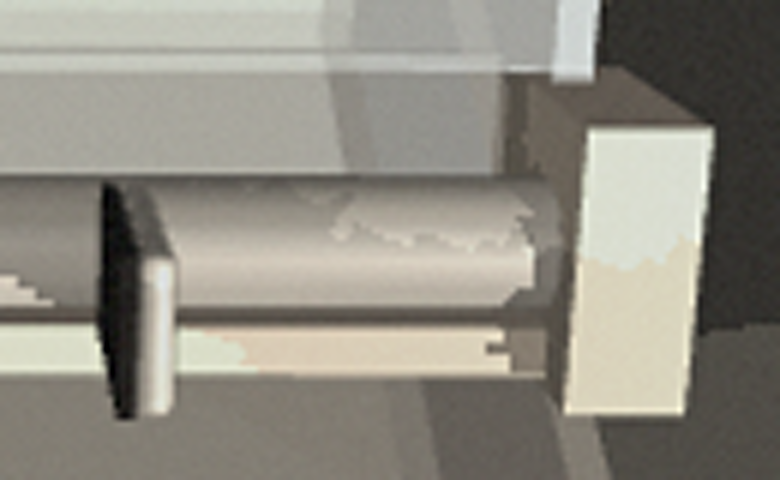

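Request:
move_arm --rows "3.4 0.2 0.1 0 -0.5 1 1; 3.4 0.2 0.1 0 -0.5 1 1; 3.4 0.1 0 0 -0.5 1 1; 3.4 0.1 0 0 -0.5 1 1; 3.4 0 0 0 -0.5 1 1; 3.4 -0.1 0 0 -0.5 1 1; 3.4 -0.1 -0.1 0 -0.5 1 1; 3.4 -0.2 -0.1 0 -0.5 1 1; 3.3 -0.2 -0.2 0 -0.5 1 1; 0 0 0 0 0 0 1; 0 0 0 0 0 0 1"

```text
time_s: 4.9
eef_pos: [0.4187, 0.1451, 0.3098]
eef_rot: [0.19, 0.725, 0.64, 0.169]
wrist_force: [-0.4, 0.0, -0.7]
opening: 0.999
```

```bash
python3 - <<'E'
from h import *
from bench import ctrl
import pickle
d=ctrl.camera("wrist"); o=ctrl.get_obs(); pickle.dump((d,o),open("jars1.pkl","wb"))
cv2.imwrite("pics/jars1.png",cv2.resize(d["color"],(784,588),interpolation=cv2.INTER_CUBIC))
print(o["eef_pos"],o["q"],o["wrist_force"],o["time_s"])
E
```

```text
[0.41881007 0.14421108 0.30973353] [ 0.13321778 -0.39077686  2.17873679 -0.16406286  0.86032505 -1.2341446 ] [ 0.80775407 -0.15883257 -0.84052382] 4.95
```

View pics/jars1.png

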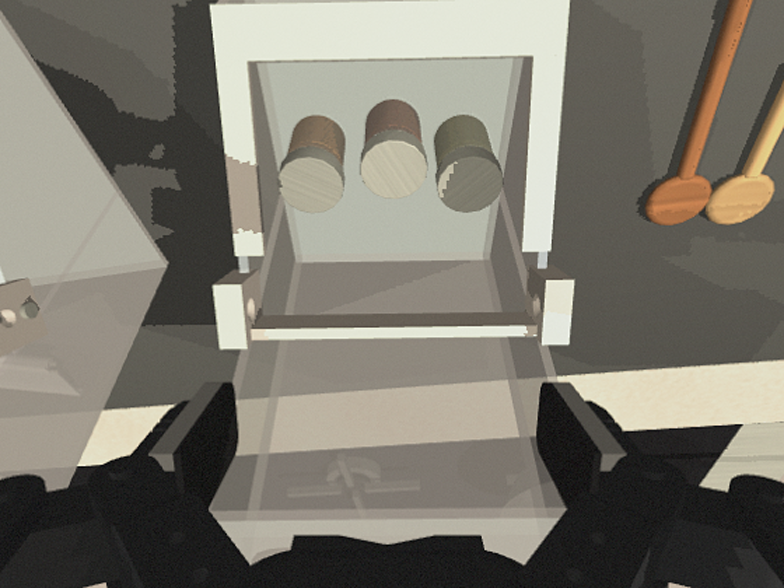

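```bash
python3 - <<'E'
import pickle,cv2
d,o=pickle.load(open("jars1.pkl","rb"))
cv2.imwrite("pics/jars1_l.png",cv2.resize(d["color"][175:255,135:265],None,fx=6,fy=6,interpolation=cv2.INTER_CUBIC))
cv2.imwrite("pics/jars1_r.png",cv2.resize(d["color"][175:255,290:420],None,fx=6,fy=6,interpolation=cv2.INTER_CUBIC))
cv2.imwrite("pics/jars1_t.png",cv2.resize(d["color"][0:60,140:420],None,fx=2.8,fy=2.8,interpolation=cv2.INTER_CUBIC))
d,o=pickle.load(open("bare1.pkl","rb"))
cv2.imwrite("pics/bare1_t.png",cv2.resize(d["color"][0:60,140:420],None,fx=2.8,fy=2.8,interpolation=cv2.INTER_CUBIC))
E
```

```text
(no output)
```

View pics/jars1_l.png

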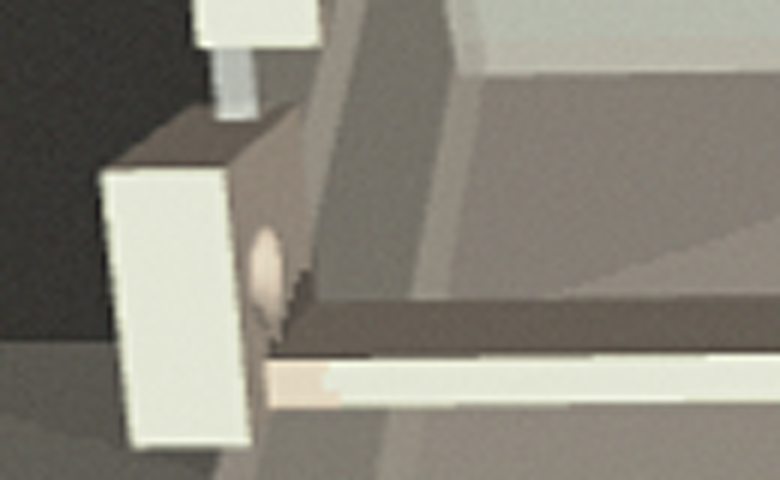

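View pics/jars1_r.png

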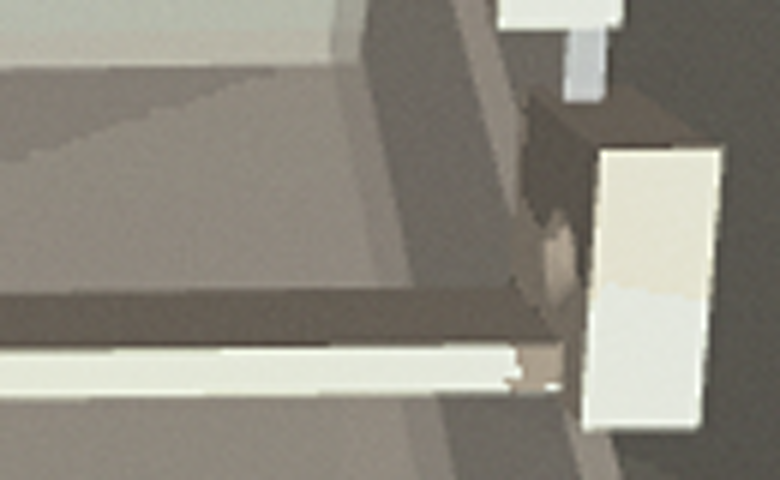

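View pics/jars1_t.png

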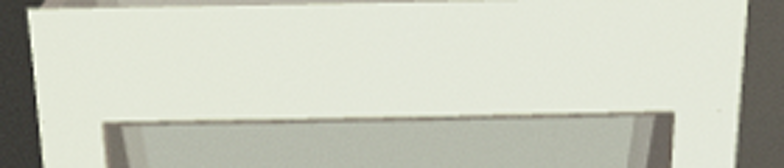

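View pics/bare1_t.png

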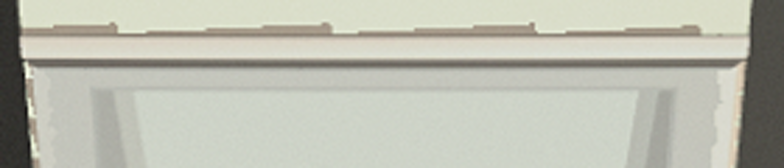

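```bash
cat > fit.py <<'E'
from h import *
import pickle
def un(x,y,ox,oy=175,f=6): return [(x+.5)/f-.5+ox,(y+.5)/f-.5+oy]
L=lambda x,y:un(x,y,135); Rr=lambda x,y:un(x,y,290)
def blk(c): return np.array([[c-.017,-.089,.013],[c-.017,-.075,.013],[c+.017,-.075,.013],[c+.017,-.089,.013],[c-.017,.075,.013],[c-.017,.089,.013],[c+.017,.089,.013],[c+.017,.075,.013]])
tabs=np.array([[-.009,-.027,.037],[-.009,-.023,.037],[.009,-.023,.037],[.009,-.027,.037],[-.009,.023,.037],[-.009,.027,.037],[.009,.027,.037],[.009,.023,.037]])
db,ob=pickle.load(open("bare1.pkl","rb")); dj,oj=pickle.load(open("jars1.pkl","rb"))
B=np.array([L(58,125),L(187,123),L(208,405),L(88,408),Rr(587,127),Rr(713,127),Rr(685,413),Rr(563,413)])
Tb=np.array([L(595,255),L(625,252),L(628,412),L(597,412),Rr(143,258),Rr(173,256),Rr(170,412),Rr(140,414)])
J=np.array([L(101,170),L(228,168),L(250,444),L(131,447),Rr(600,148),Rr(722,148),Rr(702,427),Rr(583,429)])
def res(q,d,P,uv): return (proj(d,q[:3]+P@Rflap(q[3]).T)-uv).ravel()
s=least_squares(lambda q:np.r_[res(q,db,blk(q[4]),B),res(q,db,tabs,Tb)],[.5,-.157,.153,.045,0])
if __name__=="__main__": print("bare free z",s.x.round(4),"rms px",np.sqrt((s.fun**2).mean())); print(s.fun.reshape(-1,2).round(1).tolist())
s=least_squares(lambda q:np.r_[res([q[0],q[1],.153,q[2]],db,blk(q[3]),B),res([q[0],q[1],.153,q[2]],db,tabs,Tb)],[.5,-.157,.045,0])
if __name__=="__main__": print("bare z fixed",s.x.round(4),np.sqrt((s.fun**2).mean()))
c=s.x[3]
sj=least_squares(lambda q:res(q,dj,blk(c),J),[.5,.14,.153,-.1])
if __name__=="__main__": print("jars",sj.x.round(4),np.sqrt((sj.fun**2).mean()));print(sj.fun.reshape(-1,2).round(1).tolist())
E
python3 fit.py; python3 - <<'E'
from h import *
import pickle
C=np.load("cam.npz")
for f in ["bare1","jars1"]:
    d,o=pickle.load(open(f+".pkl","rb")); M=cv2.Rodrigues(d["rvec"])[0]; p,T=pose(o)
    print(f,(T.T@(-M.T@d["tvec"]-p)).round(4),C["p"].round(4)," tool z/y in world",T[:,2].round(3))
E
```

```text
bare free z [ 5.047e-01 -1.563e-01  1.526e-01  5.710e-02  2.000e-04] rms px 0.5287209205497622
[[0.7, -0.3], [-0.1, 0.1], [0.3, 0.3], [0.4, -0.3], [0.0, 0.1], [-0.1, 0.2], [-0.3, -0.1], [-0.1, -0.2], [-1.4, -0.6], [0.1, -0.1], [0.3, 0.5], [-0.8, 0.5], [-0.3, -0.8], [1.2, -0.5], [0.7, 0.8], [-0.6, 0.5]]
bare z fixed [ 5.043e-01 -1.563e-01  5.720e-02  2.000e-04] 0.5545144318509153
jars [ 0.5175  0.1364  0.1529 -0.1072] 0.26532488544095384
[[0.2, -0.0], [-0.7, 0.0], [0.1, 0.1], [0.4, -0.1], [0.2, 0.2], [0.4, -0.1], [-0.3, -0.0], [-0.3, -0.1]]
bare1 [-0.0013 -0.0709 -0.0704] [ 0.0005 -0.0721 -0.0704]  tool z/y in world [ 0.492  0.024 -0.87 ]
jars1 [ 0.0006 -0.0704 -0.07  ] [ 0.0005 -0.0721 -0.0704]  tool z/y in world [ 0.488 -0.06  -0.871]
```

```bash
cat >> h.py <<'E'
HB=np.array([.5043,-.1563,.153]); YB=.0572
HJ=np.array([.5175,.1364,.1529]); YJ=-.1072
E
python3 - <<'E'
from h import *
from bench import ctrl
p,T=pose(ctrl.get_obs())
p1,T1=tgt(HB,YB,0,0,.11)
plan(p,T,p1,T1,10,1)
E
```

```text
-3 0.3 0.3 -0.1 0.5 -0.9 1; -3.1 0.3 0.3 -0.1 0.5 -0.9 1; -3 0.2 0.3 -0.1 0.5 -0.9 1; -3 0.1 0.3 -0.1 0.5 -0.9 1; -3.1 0.1 0.2 -0.1 0.5 -0.9 1; -3 0.1 0.2 -0.1 0.5 -0.9 1; -3.1 -0 0.1 -0.1 0.5 -0.9 1; -3 -0.1 0.2 -0.1 0.5 -0.9 1; -3.1 -0 0.1 -0.1 0.5 -0.9 1; -3 -0.2 0.1 -0.1 0.5 -0.9 1
end err mm [ 0.27 -0.31  0.13] deg [ 0.46  0.11 -0.22]
```

Request:
move_arm --rows "-3 0.3 0.3 -0.1 0.5 -0.9 1; -3.1 0.3 0.3 -0.1 0.5 -0.9 1; -3 0.2 0.3 -0.1 0.5 -0.9 1; -3 0.1 0.3 -0.1 0.5 -0.9 1; -3.1 0.1 0.2 -0.1 0.5 -0.9 1; -3 0.1 0.2 -0.1 0.5 -0.9 1; -3.1 0 0.1 -0.1 0.5 -0.9 1; -3 -0.1 0.2 -0.1 0.5 -0.9 1; -3.1 0 0.1 -0.1 0.5 -0.9 1; -3 -0.2 0.1 -0.1 0.5 -0.9 1; 0 0 0 0 0 0 1; 0 0 0 0 0 0 1; 0 0 0 0 0 0 1"

```text
time_s: 6.25
eef_pos: [0.4217, -0.1605, 0.2947]
eef_rot: [0.181, 0.665, 0.699, 0.191]
wrist_force: [1.4, -0.2, 0.4]
opening: 1.0
```

```bash
python3 - <<'E'
from h import *
from bench import ctrl
import pickle
d=ctrl.camera("wrist"); o=ctrl.get_obs(); pickle.dump((d,o),open("bare2.pkl","wb"))
p,T=pose(o)
p1,T1=tgt(HB,YB,0,0,.11); print(((p1-p)*1000).round(2)); 
cv2.imwrite("pics/bare2.png",cv2.resize(d["color"][170:280,130:420],None,fx=2.75,fy=2.75,interpolation=cv2.INTER_CUBIC))
F=Rflap(YB); print("grasp pt in slope mm",(F.T@(p+T[:,2]*.0539-HB)*1000).round(1))
for n in(.036,): plan(p,T,*tgt(HB,YB,0,0,n),6,1)
print(o["time_s"],o["q"])
E
```

```text
[ 0.61 -0.91  0.11]
grasp pt in slope mm [-1.000e-01  8.000e-01  1.102e+02]
-0 -0 1.2 0.1 0 -0 1; -0 -0 1.3 0.1 0 -0 1; -0 0 1.2 0.1 0 -0 1; -0.1 0 1.2 0.1 0 -0 1; 0 0 1.3 0.1 0 -0 1; 0 0 1.2 0.1 0 -0 1
end err mm [ 0.27  0.23 -0.05] deg [-0.1   0.12 -0.27]
6.3 [-0.8644527  -0.36159817  2.19515551  0.49192091  1.02191189 -2.6867796 ]
```

View pics/bare2.png

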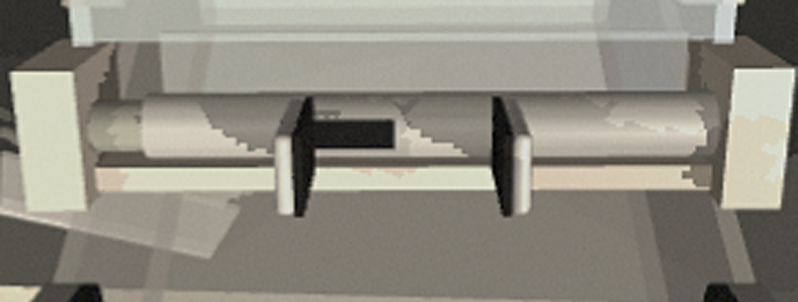

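```bash
python3 - <<'E'
from fit import *
d,o=pickle.load(open("bare2.pkl","rb"))
cv2.imwrite("pics/b2l.png",cv2.resize(d["color"][185:255,128:248],None,fx=6.5,fy=6.5,interpolation=cv2.INTER_CUBIC))
cv2.imwrite("pics/b2r.png",cv2.resize(d["color"][185:255,305:425],None,fx=6.5,fy=6.5,interpolation=cv2.INTER_CUBIC))
E
```

```text
(no output)
```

View pics/b2l.png

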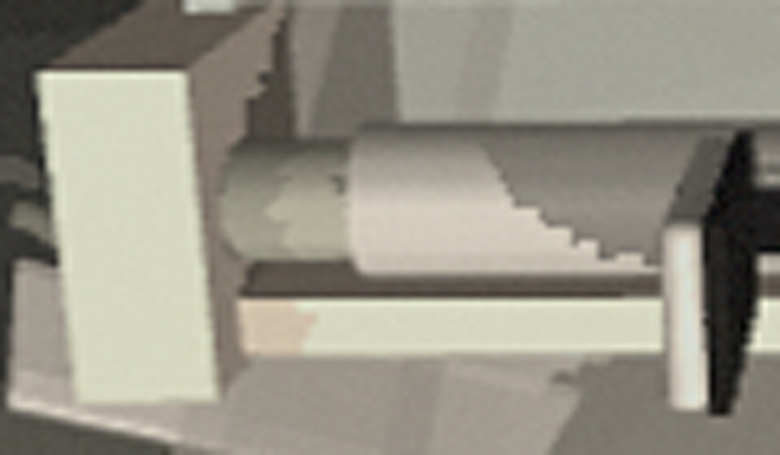

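View pics/b2r.png

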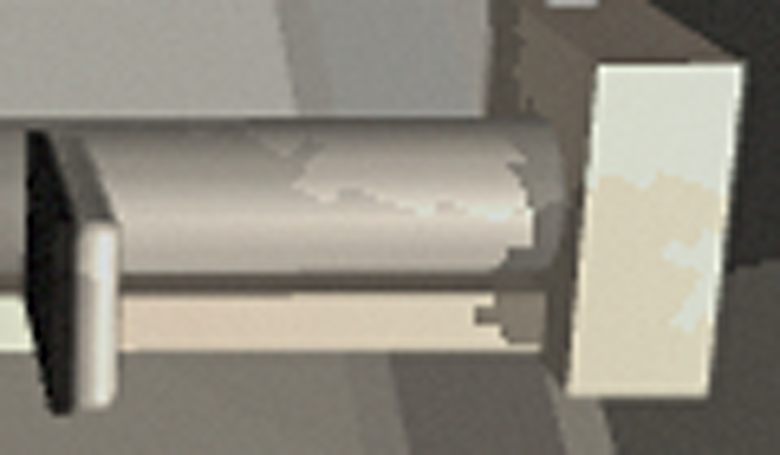

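```bash
python3 - <<'E'
from fit import *
from bench import ctrl
d,o=pickle.load(open("bare2.pkl","rb"))
l=lambda x,y:un(x,y,128,185,6.5); r=lambda x,y:un(x,y,305,185,6.5)
B2=np.array([l(38,72),l(186,70),l(219,400),l(76,402),r(597,65),r(743,64),r(708,396),r(567,396)])
T2=np.array([l(663,225),l(698,220),l(706,408),l(670,408),r(75,225),r(118,222),r(116,404),r(76,408)])
s=least_squares(lambda q:np.r_[res(q,d,blk(0),B2)],[.5,-.157,.153,.045]); print(s.x.round(4),np.sqrt((s.fun**2).mean()))
s=least_squares(lambda q:np.r_[res(q,d,blk(0),B2),res(q,d,tabs,T2)],[.5,-.157,.153,.045]); print(s.x.round(4),np.sqrt((s.fun**2).mean()))
print(s.fun.reshape(-1,2).round(1).tolist())
E
```

```text
[ 0.5045 -0.1565  0.1533  0.0558] 0.1436389128063081
[ 0.5046 -0.1565  0.1529  0.0559] 0.5356742420803574
[[0.2, -0.4], [-0.1, -0.2], [0.0, -0.3], [0.5, -0.5], [-0.1, -0.3], [-0.0, -0.2], [-0.3, -0.5], [-0.3, -0.4], [-1.0, -0.4], [0.6, 0.4], [0.5, 0.9], [-0.8, 0.9], [0.4, -0.7], [0.8, -0.3], [0.1, 1.2], [-0.6, 0.6]]
```

```bash
sed -i 's/^HB=.*/HB=np.array([.5045,-.1565,.153]); YB=.056/' h.py; python3 - <<'E'
from h import *
from bench import ctrl
p,T=pose(ctrl.get_obs()); F=Rflap(YB)
print("grasp pt in slope mm",(F.T@(p+T[:,2]*.0539-HB)*1000).round(2), "rot err tool",np.degrees(R.from_matrix(T.T@Tool(YB)).as_rotvec()).round(2))
E
```

```text
grasp pt in slope mm [ -0.23   0.97 110.28] rot err tool [ 0.5   0.09 -0.21]
```

Request:
move_arm --rows "-0.1 0.07 1.3 0.5 0.1 -0.2 1; 0 0 1.4 0 0 0 1; 0 0 1.4 0 0 0 1; 0 0 1.3 0 0 0 1; 0 0 1.3 0 0 0 1; 0 0 0.9 0 0 0 1; 0 0 0.4 0 0 0 1; 0 0 0 0 0 0 1; 0 0 0 0 0 0 1"

```text
time_s: 7.2
eef_pos: [0.463, -0.1591, 0.2264]
eef_rot: [0.178, 0.663, 0.702, 0.188]
wrist_force: [1.3, -0.1, 0.4]
opening: 1.001
```

```bash
python3 - <<'E'
from h import *
from bench import ctrl
d=ctrl.camera("wrist")
o=ctrl.get_obs(); p,T=pose(o); F=Rflap(YB)
print("grasp pt in slope mm",(F.T@(p+T[:,2]*.0539-HB)*1000).round(2), "rot err tool",np.degrees(R.from_matrix(T.T@Tool(YB)).as_rotvec()).round(2),o["wrist_force"],o["time_s"])
cv2.imwrite("pics/bare3.png",cv2.resize(d["color"],(784,588),interpolation=cv2.INTER_CUBIC))
E
```

```text
grasp pt in slope mm [ 0.85 -0.46 30.62] rot err tool [0.03 0.01 0.04] [ 0.10303337 -0.406647    0.21590229] 7.25
```

View pics/bare3.png

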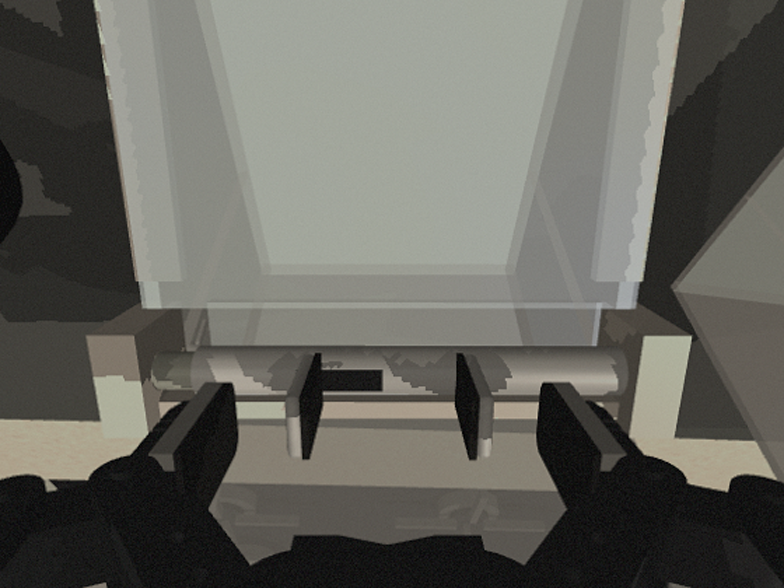

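Request:
move_arm --rows "0 0 0 0 0 0 0.7; 0 0 0 0 0 0 0.65; 0 0 0 0 0 0 0.6; 0 0 0 0 0 0 0.55; 0 0 0 0 0 0 0.5; 0 0 0 0 0 0 0.45; 0 0 0 0 0 0 0.4; 0 0 0 0 0 0 0.3; 0 0 0 0 0 0 0.2; 0 0 0 0 0 0 0.2"

```text
time_s: 8.25
eef_pos: [0.4631, -0.1594, 0.2268]
eef_rot: [0.178, 0.663, 0.702, 0.188]
wrist_force: [-5.7, 3.7, 8.2]
opening: 0.367
```

```bash
python3 - <<'E'
from h import *
from bench import ctrl
d=ctrl.camera("wrist")
o=ctrl.get_obs(); p,T=pose(o); F=Rflap(YB)
print("grasp pt in slope mm",(F.T@(p+T[:,2]*.0539-HB)*1000).round(2), "rot err tool",np.degrees(R.from_matrix(T.T@Tool(YB)).as_rotvec()).round(2),o["wrist_force"],o["torque"],o["time_s"],o["opening"])
cv2.imwrite("pics/bare4.png",cv2.resize(d["color"],(784,588),interpolation=cv2.INTER_CUBIC))
E
```

```text
grasp pt in slope mm [ 1.02 -0.63 30.78] rot err tool [0.04 0.02 0.04] [-4.88337024  2.57349127  9.24719188] [ 0.0886564   0.56383694 -0.13156755] 8.3 0.36920397858266324
```

View pics/bare4.png

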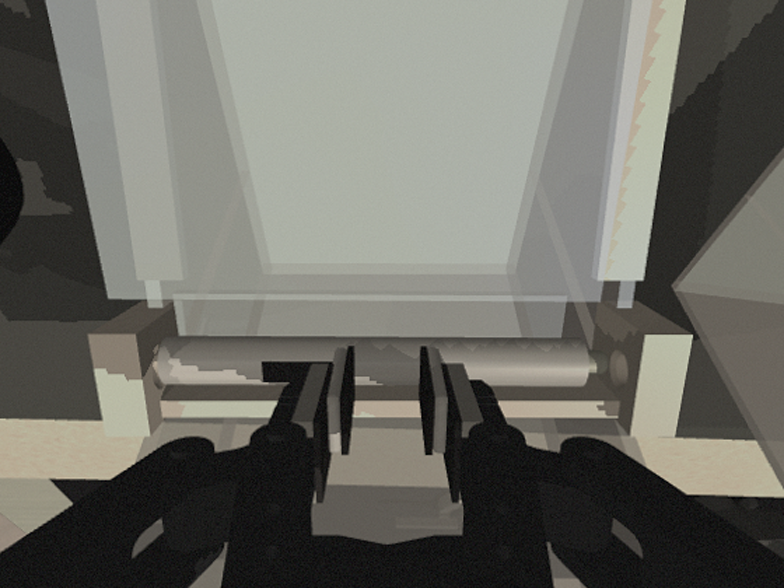

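Request:
move_arm --rows "0 0 -0.3 0 0 0 0.2; 0 0 -0.4 0 0 0 0.2; 0 0 -0.5 0 0 0 0.2; 0 0 -0.8 0 0 0 0.2; 0 0 -1 0 0 0 0.2; 0 0 -1 0 0 0 0.2; 0 0 -1 0 0 0 0.2; 0 0 -1 0 0 0 0.2; 0 0 -1 0 0 0 0.2; 0 0 -1 0 0 0 0.2; 0 0 0 0 0 0 0.2; 0 0 0 0 0 0 0.2"

```text
time_s: 9.5
eef_pos: [0.4229, -0.1617, 0.2956]
eef_rot: [0.178, 0.664, 0.702, 0.188]
wrist_force: [-0.5, -0.3, -1.6]
opening: 0.364
```

```bash
python3 - <<'E'
from h import *
from bench import ctrl
import pickle
d=ctrl.camera("wrist")
o=ctrl.get_obs(); p,T=pose(o); F=Rflap(YB);pickle.dump((d,o),open("held1.pkl","wb"))
print("grasp pt in slope mm",(F.T@(p+T[:,2]*.0539-HB)*1000).round(2), "rot err tool",np.degrees(R.from_matrix(T.T@Tool(YB)).as_rotvec()).round(2),o["wrist_force"],o["torque"],o["time_s"],o["opening"])
cv2.imwrite("pics/held1.png",cv2.resize(d["color"],(784,588),interpolation=cv2.INTER_CUBIC))
s=ctrl.camera("scene"); cv2.imwrite("pics/held1s.png",cv2.resize(s["color"][100:340,140:400],None,fx=2.4,fy=2.4))
E
```

```text
grasp pt in slope mm [  0.25  -0.38 110.08] rot err tool [-0.01 -0.02 -0.  ] [-0.79170131 -0.26689653 -2.46242592] [-0.01270303  0.3506798  -0.02917013] 9.55 0.3634363883610906
```

View pics/held1.png

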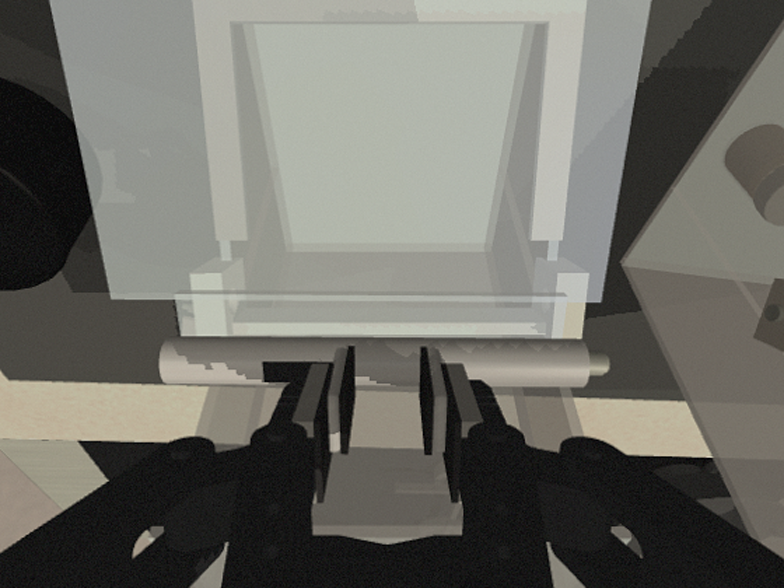

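View pics/held1s.png

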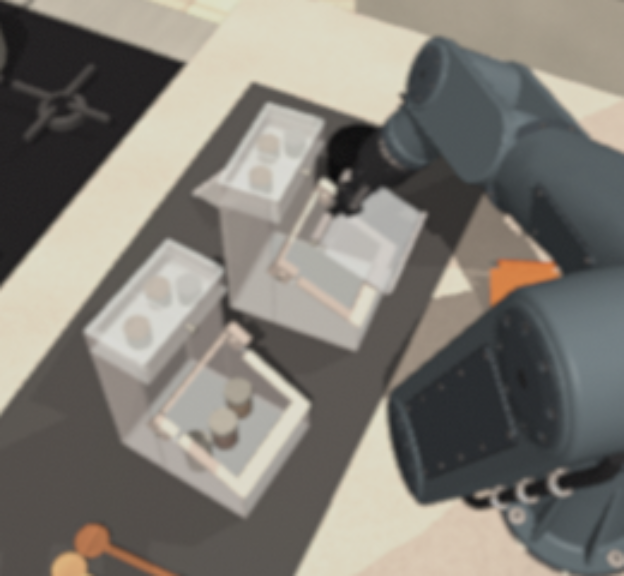

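```bash
python3 - <<'E'
import pickle,cv2
d,o=pickle.load(open("held1.pkl","rb"))
def c(n,y0,y1,x0,x1,f): cv2.imwrite(f"pics/{n}.png",cv2.resize(d["color"][y0:y1,x0:x1],None,fx=f,fy=f,interpolation=cv2.INTER_CUBIC))
c("h1l",200,290,105,235,6); c("h1r",200,290,320,450,6); c("h1m",235,335,215,345,6); c("h1t",0,60,20,480,1.7)
E
```

```text
(no output)
```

View pics/h1l.png

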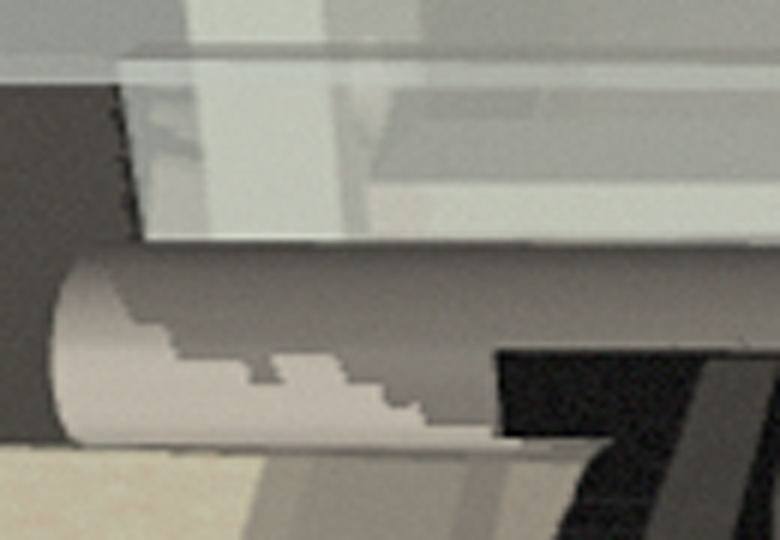

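View pics/h1r.png

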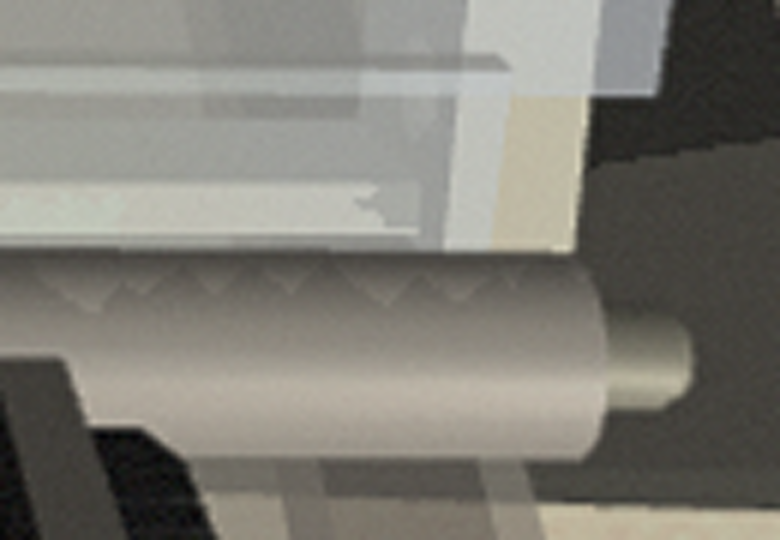

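View pics/h1m.png

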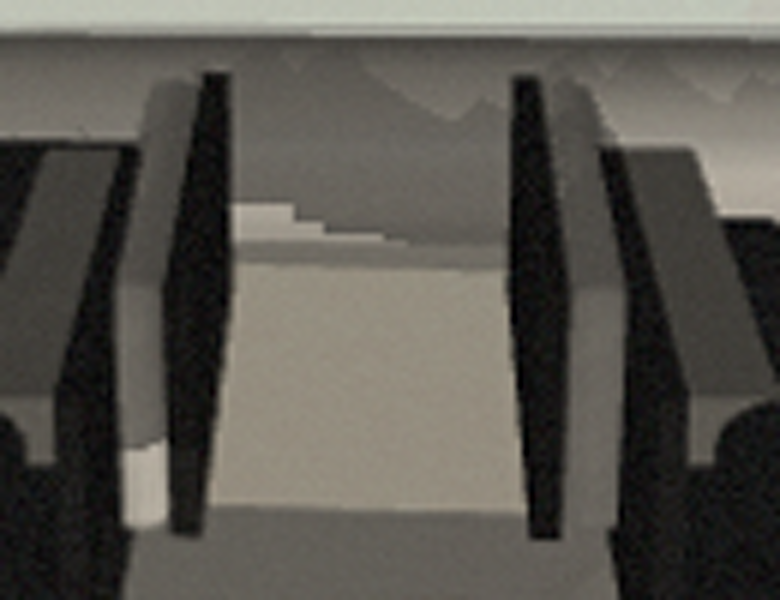

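View pics/h1t.png

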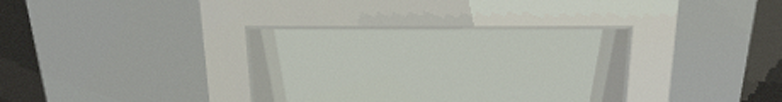

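```bash
cat > flapfit.py <<'E'
from fit import *
def tang(c,r):  # tangent pts in xz plane
    a=np.array([c[0],c[2]]); D=np.linalg.norm(a); th=np.arccos(r/D); b=np.arctan2(a[1],a[0])
    return [np.array([r*np.cos(b+s*th),r*np.sin(b+s*th)]) for s in(1,-1)]
def linerow(d,A,B,col,axis=0):
    t=np.linspace(0,1,7)[:,None]; uv=proj(d,A+(B-A)*t)
    i=np.argsort(uv[:,axis]); return np.interp(col,uv[i,axis],uv[i,1-axis])
def flapres(q,d,m):
    p=q[:3]; F=R.from_rotvec(q[3:6]).as_matrix(); W=lambda x:p+F@np.array(x)
    M=cv2.Rodrigues(d["rvec"])[0]; c=F.T@(-M.T@d["tvec"]-p)
    r=[]
    tp=sorted(tang(c,.008),key=lambda t:proj(d,W([t[0],0,t[1]]))[0,1])
    for k,t in(("top",tp[0]),("bot",tp[1])):
        for (x,y) in m[k]: r.append(linerow(d,W([t[0],-.075,t[1]]),W([t[0],.083,t[1]]),x)-y)
    # bar end extremes, stub
    th=np.linspace(0,2*np.pi,90)
    if "yl" in m: r.append(proj(d,np.array([W([.008*np.cos(a),-m.get("yl0",.062),.008*np.sin(a)]) for a in th]))[:,0].min()-m["yl"])
    r.append(proj(d,np.array([W([.008*np.cos(a),.075,.008*np.sin(a)]) for a in th]))[:,0].max()-m["yr"])
    for k,y in(("pl",-.08),("pr",.08)):
        for (x,yy) in m[k]: r.append(linerow(d,W([-.135,y,-.004]),W([-.01,y,-.004]),yy,axis=1)-x)
    for P,uv in m["tab"]: r+=list(proj(d,W(P))[0]-uv)
    return np.array(r)
E
cat > ff1.py <<'E'
from flapfit import *
d,o=pickle.load(open("held1.pkl","rb"))
l=lambda x,y:un(x,y,105,200,6); r=lambda x,y:un(x,y,320,200,6); mm=lambda x,y:un(x,y,215,235,6)
m=dict(top=[l(150,243),l(600,246),r(100,250),r(550,254)],bot=[l(100,443),l(450,452),r(250,460),r(560,460)],
 yl=l(52,355)[0],yr=r(606,360)[0],pl=[(35.6,0),(46.2,58.6)],pr=[(465,0),(455,58.6),r(668,0),r(658,90)],
 tab=[([-.009,.023,.037],mm(570,290)),([-.009,.027,.037],mm(626,285)),([.009,.027,.037],mm(613,525)),([-.009,-.006,.037],mm(117,288)),([-.009,-.002,.037],mm(160,283)),([.009,-.006,.037],mm(124,527))])
p,T=pose(o); F0=Rflap(YB)
q0=np.r_[p+T[:,2]*.084-F0[:,1]*.0105,R.from_matrix(F0).as_rotvec()]
for drop in (False,True):
    mq=dict(m); 
    if drop: mq["tab"]=[]
    s=least_squares(flapres,q0,args=(d,mq),loss="soft_l1",x_scale=[.01]*3+[.05]*3)
    F=R.from_rotvec(s.x[3:6]).as_matrix()
    rf=flapres(s.x,d,mq)
    print("rms",np.sqrt((rf**2).mean()).round(2),rf.round(1).tolist())
    # flap relative to tool, with ideal frame [x=tool y, y=tool x, z=-tool z]
    G=np.c_[T[:,1],T[:,0],-T[:,2]]; rel=G.T@F
    print("hinge rel grasp pt mm (x,y,z)",(G.T@(s.x[:3]-(p+T[:,2]*.0539))*1000).round(2),"rot deg",np.degrees(R.from_matrix(rel).as_rotvec()).round(2))
    np.savez("rel.npz",t=G.T@(s.x[:3]-p),R=rel)
E
python3 ff1.py
```

```text
rms 1.29 [-0.9, -0.8, -0.4, -0.4, 0.3, -0.9, -0.7, -0.2, 0.0, 0.4, 0.1, 1.5, -0.4, -0.5, -0.1, -0.9, 0.4, 0.2, 2.0, 1.1, 1.9, 2.2, -3.8, -0.2, 0.1, 0.7, -3.2, 1.1]
hinge rel grasp pt mm (x,y,z) [ -2.2  -11.12 -33.25] rot deg [ 0.23  4.22 -0.36]
rms 0.45 [-0.3, -0.3, 0.1, 0.1, 0.8, -0.3, -0.2, 0.3, -0.1, 0.4, -0.7, 0.9, 0.1, -0.1, 0.1, -0.7]
hinge rel grasp pt mm (x,y,z) [ -1.99 -11.1  -33.12] rot deg [ 0.2   4.38 -0.36]
```

```bash
cat >> h.py <<'E'
def toolfor(h,yaw,u,y,n,tilt=0,rel="rel.npz"):
    z=np.load(rel); F=Rflap(yaw)@R.from_euler('y',np.radians(tilt)).as_matrix(); P=np.array(h)+Rflap(yaw)@np.array([u,y,n])
    G=F@z["R"].T; return P-G@z["t"], np.c_[G[:,1],G[:,0],-G[:,2]]
def flapnow(o,h,yaw,rel="rel.npz"):
    z=np.load(rel); p,T=pose(o); G=np.c_[T[:,1],T[:,0],-T[:,2]]; F=Rflap(yaw)
    return (F.T@(p+G@z["t"]-h)*1000).round(2), np.degrees(R.from_matrix(F.T@G@z["R"]).as_rotvec()).round(2)
E
python3 - <<'E'
from h import *
from fit import J,dj,un
from bench import ctrl
# rim ends of jars: corners px in jars1 -> slope coords on plane n=-8
F=Rflap(YJ)
def onplane(d,uv,n,h,F):
    o,v=ray(d,uv); a=F.T@(o-h); b=F.T@v; return (a+b*(n-a[2])/b[2])*1000
L=lambda x,y:un(x,y,135); Rr=lambda x,y:un(x,y,290)
for uv in [L(196,47),L(320,45),Rr(498,28),Rr(622,27)]: print("rim end",onplane(dj,uv,-.008,HJ,F).round(1))
t=lambda x,y:un(x,y,140,0,2.8)
for uv in [t(103,122),t(674,112),t(30,8),t(748,-2)]: print("front rim",onplane(dj,uv,-.008,HJ,F).round(1))
o=ctrl.get_obs(); p,T=pose(o)
print(flapnow(o,HB,YB),flapnow(o,HJ,YJ))
p1,T1=toolfor(HJ,YJ,-.003,-.0106,.06)
plan(p,T,p1,T1,12,0.2)
E
```

```text
rim end [-27.1 -83.4  -8. ]
rim end [-27.1 -68.1  -8. ]
rim end [-27.1  67.9  -8. ]
rim end [-27.  83.  -8.]
front rim [-120.9  -67.8   -8. ]
front rim [-120.7   67.7   -8. ]
front rim [-145.1  -82.4   -8. ]
front rim [-144.2   83.    -8. ]
(array([ -1.92, -11.3 ,  76.73]), array([ 0.25,  4.41, -0.36])) (array([  16.13, -310.26,   66.43]), array([4.61, 4.44, 7.91]))
2.5 0.2 0.3 -0.4 -0.4 0.6 0.2; 2.6 0.1 0.2 -0.4 -0.4 0.6 0.2; 2.6 0.1 0.3 -0.4 -0.4 0.6 0.2; 2.5 0 0.2 -0.4 -0.4 0.6 0.2; 2.6 0.1 0.2 -0.4 -0.4 0.6 0.2; 2.5 0 0.2 -0.4 -0.4 0.6 0.2; 2.6 -0 0.1 -0.4 -0.4 0.6 0.2; 2.6 -0.1 0.2 -0.4 -0.4 0.6 0.2; 2.5 -0 0.1 -0.4 -0.4 0.6 0.2; 2.6 -0.1 0.1 -0.4 -0.4 0.6 0.2; 2.5 -0.2 0.1 -0.4 -0.4 0.6 0.2; 2.6 -0.1 0.1 -0.4 -0.4 0.6 0.2
end err mm [-0.09  0.02  0.02] deg [ 0.41 -0.47  0.31]
```

Request:
move_arm --rows "2.5 0.2 0.3 -0.4 -0.4 0.6 0.2; 2.6 0.1 0.2 -0.4 -0.4 0.6 0.2; 2.6 0.1 0.3 -0.4 -0.4 0.6 0.2; 2.5 0 0.2 -0.4 -0.4 0.6 0.2; 2.6 0.1 0.2 -0.4 -0.4 0.6 0.2; 2.5 0 0.2 -0.4 -0.4 0.6 0.2; 2.6 0 0.1 -0.4 -0.4 0.6 0.2; 2.6 -0.1 0.2 -0.4 -0.4 0.6 0.2; 2.5 0 0.1 -0.4 -0.4 0.6 0.2; 2.6 -0.1 0.1 -0.4 -0.4 0.6 0.2; 2.5 -0.2 0.1 -0.4 -0.4 0.6 0.2; 2.6 -0.1 0.1 -0.4 -0.4 0.6 0.2; 0 0 0 0.4 -0.4 0.3 0.2; 0 0 0 0 0 0 0.2; 0 0 0 0 0 0 0.2"

```text
time_s: 11.1
eef_pos: [0.438, 0.1452, 0.276]
eef_rot: [0.221, 0.709, 0.641, 0.196]
wrist_force: [0.3, -0.2, -1.3]
opening: 0.366
```

```bash
python3 - <<'E'
from h import *
from bench import ctrl
import pickle
d=ctrl.camera("wrist"); o=ctrl.get_obs(); pickle.dump((d,o),open("held2.pkl","wb"))
print(flapnow(o,HJ,YJ),o["wrist_force"],o["torque"],o["time_s"],o["opening"],o["q"])
cv2.imwrite("pics/held2.png",cv2.resize(d["color"],(784,588),interpolation=cv2.INTER_CUBIC))
def c(n,y0,y1,x0,x1,f): cv2.imwrite(f"pics/{n}.png",cv2.resize(d["color"][y0:y1,x0:x1],None,fx=f,fy=f,interpolation=cv2.INTER_CUBIC))
c("h2l",190,290,105,235,6); c("h2r",190,290,320,450,6); c("h2t",0,60,20,480,1.7)
E
```

```text
(array([ -2.76, -11.43,  59.84]), array([ 0.01, -0.  , -0.01])) [ 0.27230501  0.11471389 -1.50502317] [8.71051907e-02 3.30297763e-01 7.28399913e-05] 11.15 0.36548000731521973 [ 0.13784642 -0.32246211  2.22744017 -0.22910794  0.66408118 -1.19179143]
```

View pics/held2.png

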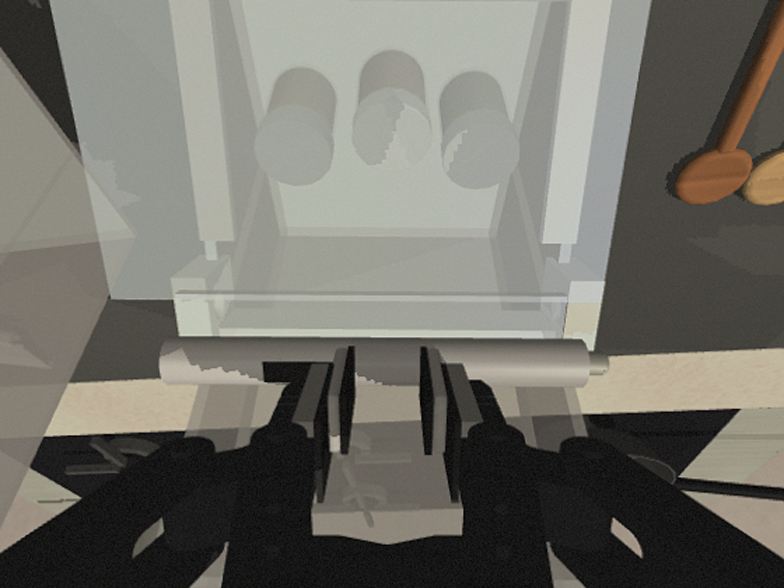

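View pics/h2l.png

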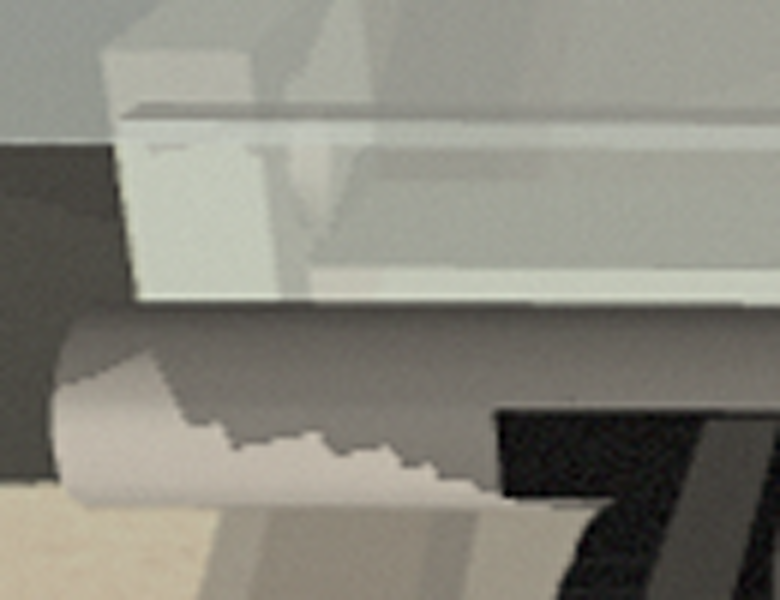

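View pics/h2r.png

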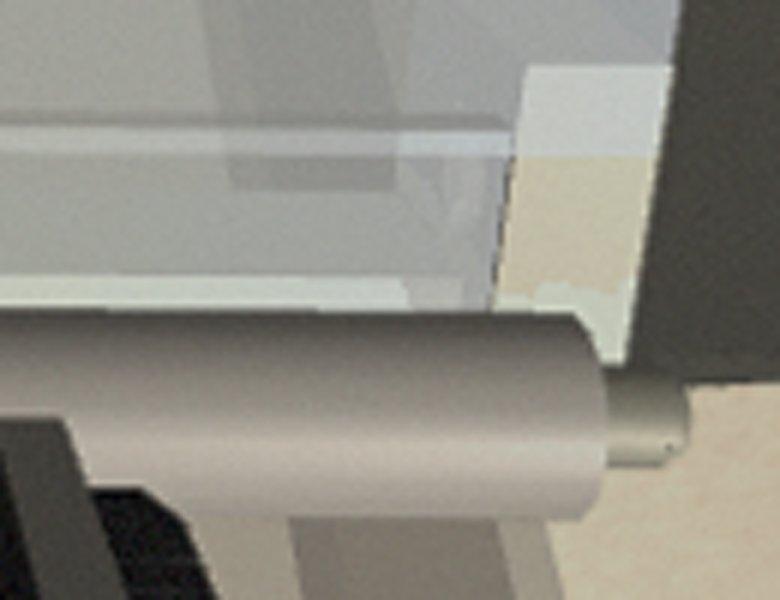

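View pics/h2t.png

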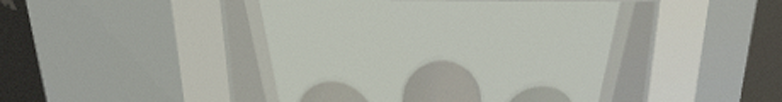

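```bash
python3 - <<'E'
from fit import *
d,o=pickle.load(open("held2.pkl","rb"))
l=lambda x,y:un(x,y,105,190,6); r=lambda x,y:un(x,y,320,190,6)
UV=np.array([l(103,52),l(250,50),r(527,65),r(676,65),r(626,362)]); P=blk(0)[[0,1,4,5,6]]
s=least_squares(lambda q:res(q,d,P,UV),[.5175,.1364,.1529,-.1]); print(s.x.round(4),s.fun.round(1))
s=least_squares(lambda q:res([q[0],q[1],.1529,q[2]],d,P,UV),[.5175,.1364,-.1]); print(s.x.round(4),s.fun.round(1))
E
```

```text
[ 0.5178  0.1364  0.1525 -0.1011] [ 0.3 -0.2  0.2  0.2  0.1 -1.3 -0.1 -1.2 -0.4  2.6]
[ 0.5175  0.1364 -0.1009] [-0.1 -0.1 -0.2  0.4  0.3 -1.1  0.1 -1.1 -0.1  2.8]
```

```bash
python3 - <<'E'
from h import *
from bench import ctrl
o=ctrl.get_obs(); p,T=pose(o)
plan(p,T,*toolfor(HJ,YJ,-.003,-.0106,.018),4,0.2)
E
```

```text
0 -0.1 1 0 -0 -0 0.2; 0 -0.1 1.1 0 -0 -0 0.2; 0.1 -0.1 1 0 -0 -0 0.2; -0 -0 1.1 0 -0 -0 0.2
end err mm [-0.52  0.05  0.01] deg [ 0.   -0.01 -0.01]
```

Request:
move_arm --rows "0.1 -0.1 1 0 0 0 0.2; 0 -0.1 1.1 0 0 0 0.2; 0 -0.1 1.1 0 0 0 0.2; 0 -0.05 1 0 0 0 0.2; 0 0 0 0 0 0 0.2; 0 0 0 0 0 0 0.2"

```text
time_s: 11.75
eef_pos: [0.459, 0.1438, 0.2395]
eef_rot: [0.221, 0.709, 0.64, 0.196]
wrist_force: [0.2, -1.1, -2.1]
opening: 0.365
```

```bash
cat > look.py <<'E'
from h import *
from bench import ctrl
import pickle,sys
n=sys.argv[1]
d=ctrl.camera("wrist"); o=ctrl.get_obs(); pickle.dump((d,o),open(n+".pkl","wb"))
F=Rflap(YJ)
print("flap mm",*flapnow(o,HJ,YJ),"force slope",(F.T@o["wrist_force"]).round(2),o["torque"].round(2),o["time_s"],o["opening"].round(3))
cv2.imwrite(f"pics/{n}.png",cv2.resize(d["color"],(784,588),interpolation=cv2.INTER_CUBIC))
E
python3 look.py low1
```

```text
Traceback (most recent call last):
  File "look.py", line 7, in <module>
    print("flap mm",*flapnow(o,HJ,YJ),"force slope",(F.T@o["wrist_force"]).round(2),o["torque"].round(2),o["time_s"],o["opening"].round(3))
                                                                                                                     ^^^^^^^^^^^^^^^^^^
AttributeError: 'float' object has no attribute 'round'
```

```bash
sed -i 's/o\["opening"\].round(3)/round(o["opening"],3)/' look.py; python3 look.py low1
```

```text
flap mm [-2.52 -9.9  18.16] [ 0.04 -0.07  0.02] force slope [-0.62 -0.07 -1.73] [ 0.08  0.41 -0.03] 11.85 0.368
```

View pics/low1.png

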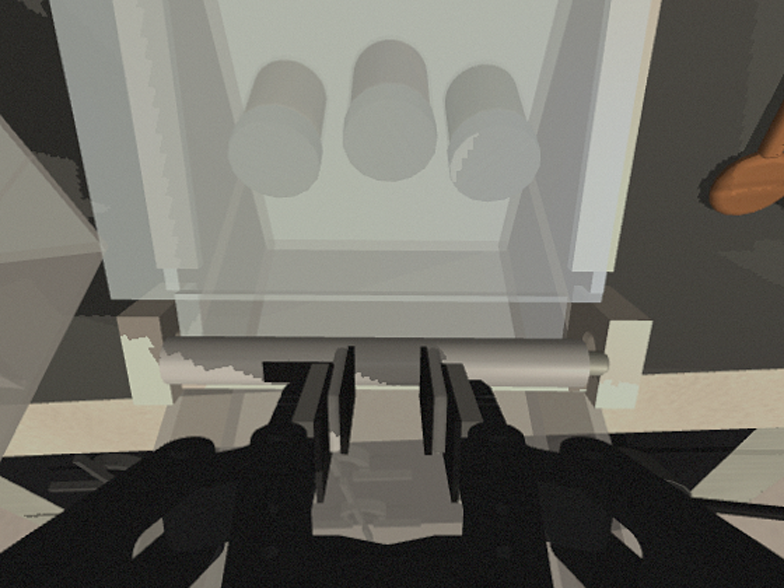

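```bash
python3 - <<'E'
from h import *
import pickle
d,o=pickle.load(open("low1.pkl","rb"))
# draw predicted block corners/inner faces for jars, predicted bar axis/stub
im=cv2.resize(d["color"],None,fx=3,fy=3,interpolation=cv2.INTER_CUBIC)
F=Rflap(YJ)
def P(u,y,n): return ((proj(d,HJ+F@np.array([u,y,n])/1000)[0]+.5)*3-.5).round().astype(int)
for s in(-1,1):
    for a,b in [((-17,75*s,13),(17,75*s,13)),((-17,89*s,13),(17,89*s,13)),((-17,75*s,13),(-17,89*s,13)),((17,75*s,13),(17,89*s,13))]:
        cv2.line(im,tuple(map(int,P(*a))),tuple(map(int,P(*b))),(0,0,255),1)
for y in(73.1,-71.9):cv2.circle(im,tuple(map(int,P(-2.5,y,18.2))),4,(0,255,0),1)
cv2.imwrite("pics/low1l.png",im[640:900,200:600]); cv2.imwrite("pics/low1r.png",im[640:900,1100:1500])
cv2.imwrite("pics/low1lr.png",np.hstack([im[640:900,200:600],im[640:900,1100:1500]]))
E
```

```text
(no output)
```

View pics/low1lr.png

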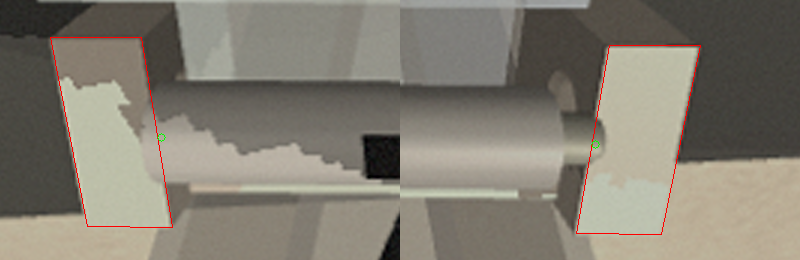

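```bash
python3 - <<'E'
from h import *
from bench import ctrl
o=ctrl.get_obs(); p,T=pose(o)
plan(p,T,*toolfor(HJ,YJ,-.0025,-.0105,.0015),1,0.2)
G=np.c_[T[:,1],T[:,0],-T[:,2]];print((T.T@Rflap(YJ)).round(3))
E
```

```text
-0.05 -0.12 1.66 0.07 -0.04 0.01 0.2
end err mm [ 0.04  0.   -0.  ] deg [ 0. -0.  0.]
[[-0.006  1.    -0.003]
 [ 0.997  0.007  0.078]
 [ 0.078 -0.003 -0.997]]
```

Request:
move_arm --rows "-0.05 -0.03 0.4 0 0 0 0.2; 0 -0.03 0.4 0 0 0 0.2; 0 -0.03 0.4 0 0 0 0.2; 0 -0.02 0.25 0 0 0 0.2; 0 -0.01 0.2 0 0 0 0.2; 0 0 0 0 0 0 0.2; 0 0 0 0 0 0 0.2"

```text
time_s: 12.55
eef_pos: [0.4672, 0.1428, 0.2255]
eef_rot: [0.222, 0.709, 0.64, 0.196]
wrist_force: [-1.3, -0.6, -1.4]
opening: 0.367
```

```bash
python3 look.py low2
```

```text
flap mm [ -2.77 -10.32   1.42] [ 0.04 -0.04  0.04] force slope [-0.12 -0.72 -2.06] [ 0.09  0.39 -0.  ] 12.6 0.366
```

View pics/low2.png

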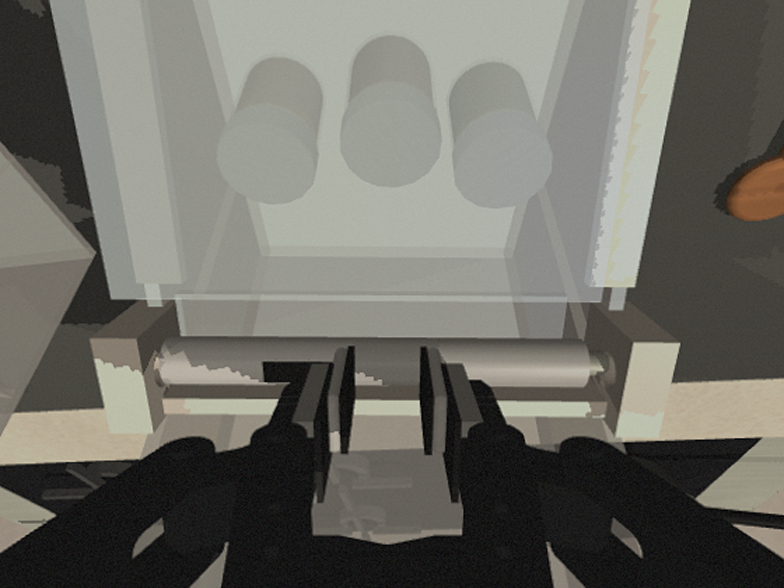

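Request:
move_arm --rows "0 0 0.05 0 0 0 0.2; 0 0 0.05 0 0 0 0.2; 0 0 0.04 0 0 0 0.2; 0 0 0 0 0 0 0.2; 0 0 0 0 0 0 0.2"

```text
time_s: 13.1
eef_pos: [0.4681, 0.1428, 0.2247]
eef_rot: [0.222, 0.709, 0.64, 0.196]
wrist_force: [-1.7, 1.3, 2.3]
opening: 0.362
```

```bash
python3 look.py low3
```

```text
flap mm [ -2.42 -10.22   0.2 ] [ 0.05 -0.07  0.04] force slope [-1.6   0.94  3.61] [-0.06  0.58 -0.12] 13.15 0.362
```

Request:
move_arm --rows "0 0.1 -0.02 0 0 0 0.2; 0 0.1 0.01 0 0 0 0.2; 0 0.1 0.01 0 0 0 0.2; 0 0 0 0 0 0 0.2; 0 0 0 0 0 0 0.2"

```text
time_s: 13.65
eef_pos: [0.4701, 0.1423, 0.2257]
eef_rot: [0.221, 0.709, 0.641, 0.196]
wrist_force: [-4.5, 0.5, 0.8]
opening: 0.365
```

```bash
python3 look.py low4
```

```text
flap mm [ -0.13 -10.51   0.08] [0.02 0.   0.04] force slope [-3.79  0.73  3.22] [-0.06  0.93 -0.33] 13.7 0.364
```

Request:
move_arm --rows "0 0.05 0.005 0 0 0 0.2; 0 0.05 0.005 0 0 0 0.2; 0 0 0 0 0 0 0.2"

```text
time_s: 14.0
eef_pos: [0.4715, 0.1424, 0.2268]
eef_rot: [0.222, 0.709, 0.64, 0.196]
wrist_force: [-2.5, -0.1, 0.0]
opening: 0.36
```

```bash
python3 look.py low5
```

```text
flap mm [  1.59 -10.34   0.26] [ 0.04 -0.07  0.04] force slope [-3.66 -0.25  2.13] [-0.1   0.78 -0.25] 14.05 0.361
```

Request:
move_arm --rows "0 0.05 0.005 0 0 0 0.2; 0 0.05 0.005 0 0 0 0.2; 0 0 0 0 0 0 0.2"

```text
time_s: 14.35
eef_pos: [0.4723, 0.1423, 0.2272]
eef_rot: [0.222, 0.709, 0.64, 0.196]
wrist_force: [-3.7, 1.5, -0.4]
opening: 0.362
```

```bash
python3 look.py low6
```

```text
flap mm [  2.43 -10.3    0.22] [ 0.04 -0.05  0.04] force slope [-3.12  0.72  2.09] [-0.11  0.85 -0.24] 14.4 0.364
```

View pics/low6.png

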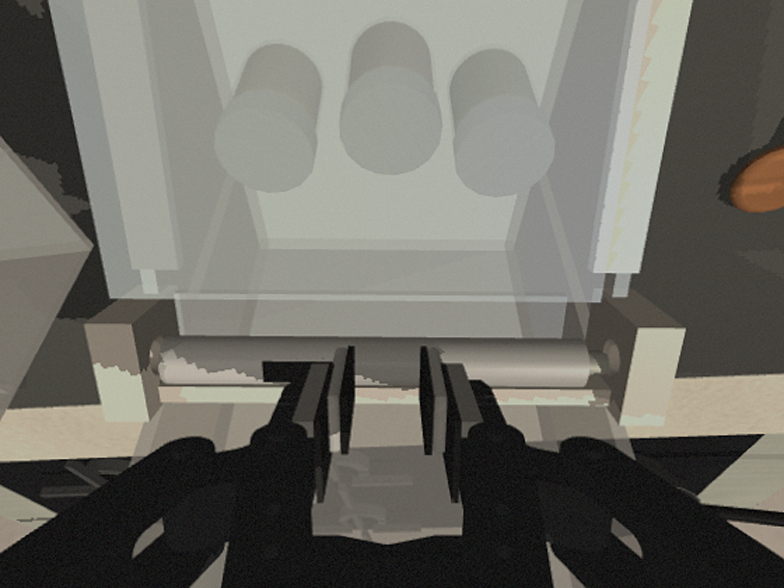

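Request:
move_arm --rows "0 0.05 0.005 0 0 0 0.2; 0 0.05 0.005 0 0 0 0.2; 0 0 0 0 0 0 0.2"

```text
time_s: 14.7
eef_pos: [0.4726, 0.1423, 0.2271]
eef_rot: [0.221, 0.709, 0.641, 0.196]
wrist_force: [-6.2, 0.6, 1.7]
opening: 0.366
```

```bash
python3 look.py low7
```

```text
flap mm [  2.54 -10.31   0.02] [0.03 0.04 0.04] force slope [-5.11  0.75  3.95] [-0.02  1.19 -0.25] 14.75 0.362
```

Request:
move_arm --rows "0 0.05 0 0 0 0 0.2; 0 0.05 0 0 0 0 0.2; 0 0 0 0 0 0 0.2"

```text
time_s: 15.05
eef_pos: [0.4728, 0.1422, 0.2271]
eef_rot: [0.221, 0.709, 0.641, 0.195]
wrist_force: [-8.3, 0.9, 1.6]
opening: 0.363
```

```bash
python3 look.py low8; python3 - <<'E'
import pickle,cv2,numpy as np
ims=[]
for n in("low6","low8"):
    d,o=pickle.load(open(f"{n}.pkl","rb"))
    im=cv2.resize(d["color"],None,fx=4,fy=4,interpolation=cv2.INTER_CUBIC); ims.append(np.hstack([im[900:1180,240:640],im[900:1180,1580:1980]]))
cv2.imwrite("pics/c68.png",np.vstack(ims))
E
```

```text
flap mm [  2.63 -10.33  -0.05] [0.02 0.13 0.04] force slope [-7.48  1.86  5.72] [ 0.12  1.54 -0.26] 15.1 0.363
```

View pics/c68.png

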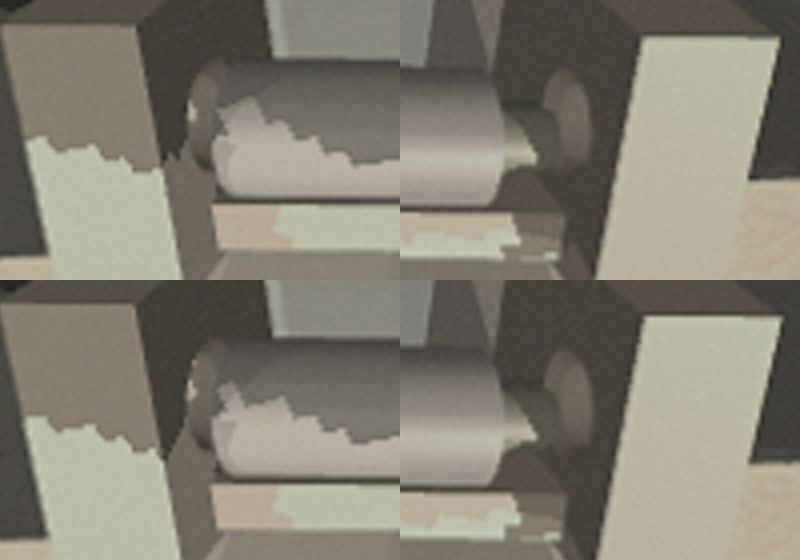

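Request:
move_arm --rows "0 -0.1 -0.06 0 0 0 0.2; 0 -0.1 -0.01 0 0 0 0.2; 0 -0.1 -0.01 0 0 0 0.2; 0 -0.05 -0.01 0 0 0 0.2; 0 0 0 0 0 0 0.2; 0 0 0 0 0 0 0.2"

```text
time_s: 15.7
eef_pos: [0.4708, 0.1425, 0.2271]
eef_rot: [0.222, 0.709, 0.64, 0.196]
wrist_force: [-0.7, 0.7, -1.6]
opening: 0.362
```

```bash
cat > pair.py <<'E'
import pickle,cv2,numpy as np,sys
ims=[]
for n in sys.argv[2:]:
    d,o=pickle.load(open(f"{n}.pkl","rb"))
    im=cv2.resize(d["color"],None,fx=4,fy=4,interpolation=cv2.INTER_CUBIC); ims.append(np.hstack([im[900:1180,240:640],im[900:1180,1580:1980]]))
cv2.imwrite(f"pics/{sys.argv[1]}.png",np.vstack(ims))
E
python3 look.py low9; python3 pair.py c9 low8 low9
```

```text
flap mm [  1.09 -10.29   0.96] [ 0.05 -0.07  0.04] force slope [-0.14  0.41 -1.76] [ 0.1   0.42 -0.02] 15.75 0.366
```

View pics/c9.png

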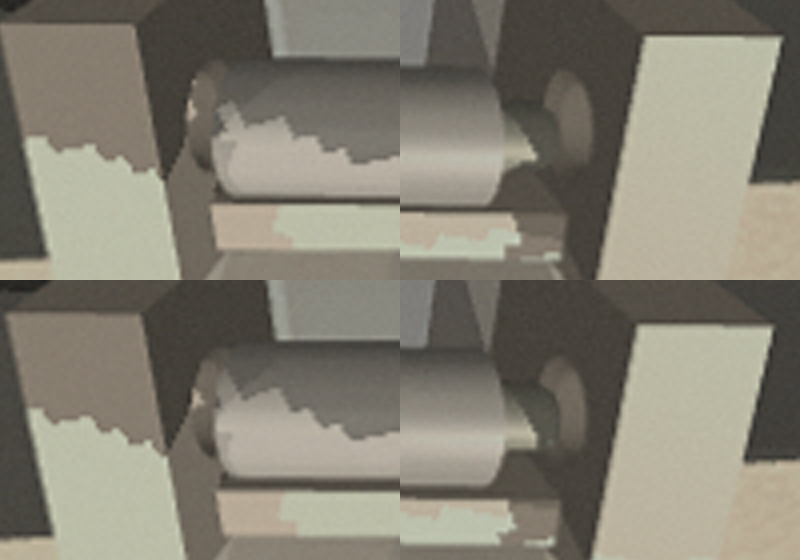

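```bash
python3 - <<'E'
from h import *
import pickle
d,o=pickle.load(open("low9.pkl","rb"))
f=12
im=cv2.resize(d["color"][220:275,400:455],None,fx=f,fy=f,interpolation=cv2.INTER_CUBIC)
F=Rflap(YJ)
def circ(im,u,n,y,r,col):
    a=np.linspace(0,2*np.pi,60); P=HJ+np.c_[u+r*np.cos(a),np.full(60,y),n+r*np.sin(a)]/1000@F.T
    uv=(proj(d,P)-[400,220]+.5)*f-.5; cv2.polylines(im,[uv.round().astype(np.int32)],True,col,1)
im2=im.copy()
circ(im2,0,0,75,5,(0,0,255)); circ(im2,1.09,.96,83-10.3,3,(0,255,0)); circ(im2,1.09,.96,75-10.3,8,(0,255,0)); circ(im2,1.09,.96,75-10.3,4,(0,255,0))
cv2.imwrite("pics/z9.png",np.clip(np.hstack([im,im2])[:, :].astype(float)*1.3,0,255).astype(np.uint8)[:, :])
cv2.imwrite("pics/z9.png",cv2.resize(cv2.imread("pics/z9.png"),(800,400)))
E
```

```text
(no output)
```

View pics/z9.png

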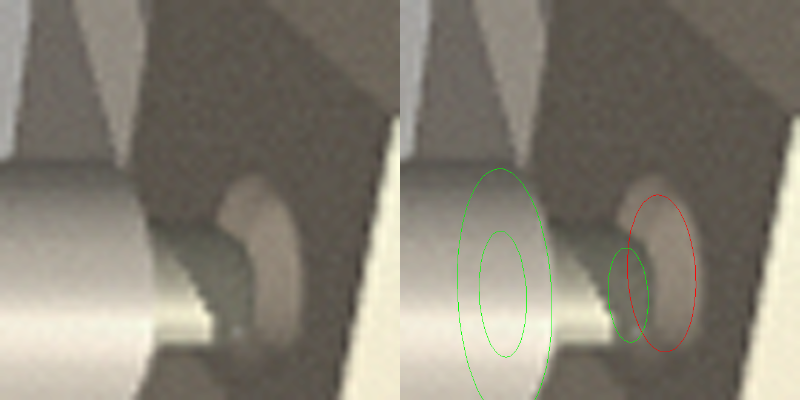

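Request:
move_arm --rows "0 -0.04 0.03 0 0 0 0.2; 0 0 0.02 0 0 0 0.2; 0 0 0 0 0 0 0.2; 0 0 0 0 0 0 0.2"

```text
time_s: 16.15
eef_pos: [0.4706, 0.1425, 0.2264]
eef_rot: [0.222, 0.709, 0.64, 0.196]
wrist_force: [-0.3, 0.4, -0.1]
opening: 0.364
```

```bash
python3 look.py low10
```

```text
flap mm [  0.63 -10.28   0.45] [ 0.05 -0.06  0.04] force slope [-0.56  0.38  0.3 ] [-0.07  0.37 -0.03] 16.2 0.364
```

Request:
move_arm --rows "0 0 0 0 0 0 0.38; 0 0 0.02 0 0 0 0.4; 0 0 0.02 0 0 0 0.42; 0 0 0.02 0 0 0 0.44; 0 0 0.02 0 0 0 0.46; 0 0 0.02 0 0 0 0.48; 0 0 0 0 0 0 0.48; 0 0 0 0 0 0 0.48"

```text
time_s: 17.0
eef_pos: [0.471, 0.1424, 0.2254]
eef_rot: [0.222, 0.709, 0.64, 0.196]
wrist_force: [0.0, 0.7, -1.7]
opening: 0.481
```

```bash
python3 look.py low11;python3 pair.py c11 low10 low11
```

```text
flap mm [  0.44 -10.35  -0.66] [ 0.04 -0.04  0.04] force slope [-1.21 -0.44 -1.78] [ 0.05  0.41 -0.03] 17.05 0.479
```

View pics/c11.png

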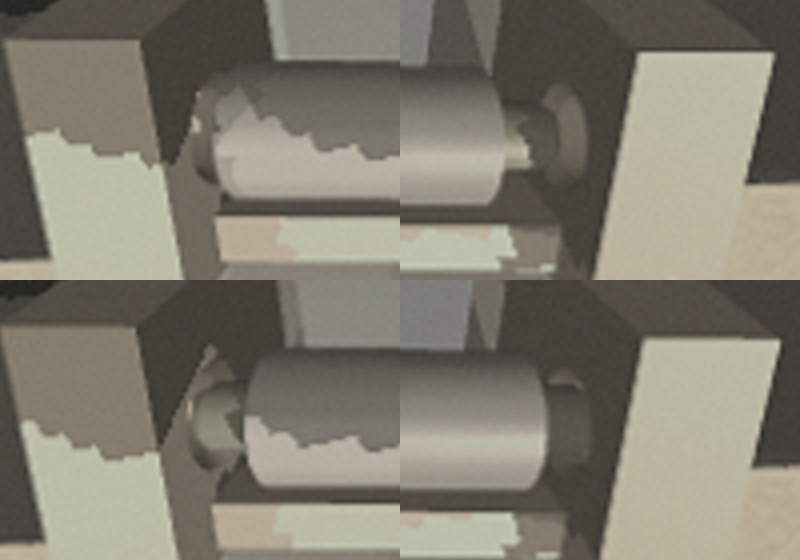

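Request:
move_arm --rows "0 0 0.04 0 0 0 0.5; 0 0 0.03 0 0 0 0.52; 0 0 0.03 0 0 0 0.54; 0 0 0.03 0 0 0 0.56; 0 0 0.03 0 0 0 0.58; 0 0 0 0 0 0 0.58; 0 0 0 0 0 0 0.58"

```text
time_s: 17.75
eef_pos: [0.472, 0.1423, 0.2241]
eef_rot: [0.222, 0.709, 0.64, 0.196]
wrist_force: [0.4, -0.2, -0.8]
opening: 0.577
```

```bash
python3 look.py low12;python3 pair.py c12 low11 low12
```

```text
flap mm [  0.63 -10.33  -2.21] [ 0.04 -0.05  0.03] force slope [-1.93 -0.78 -1.53] [ 0.07  0.44 -0.02] 17.8 0.578
```

View pics/c12.png

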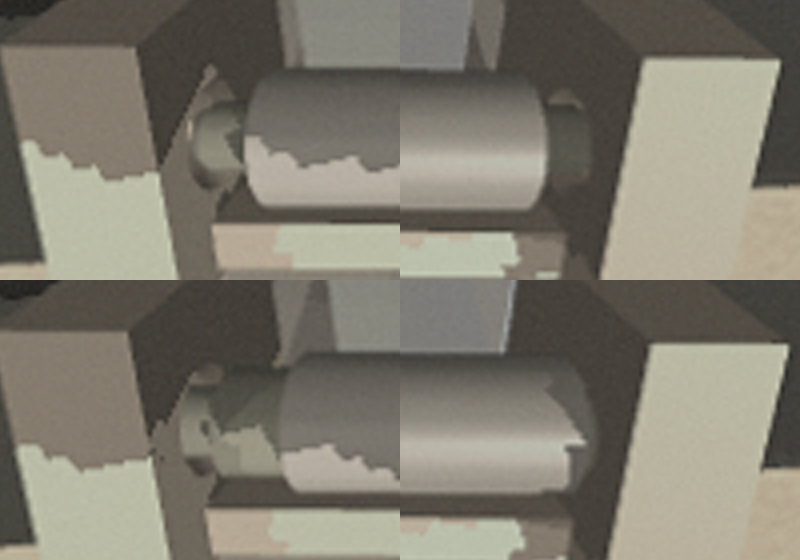

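Request:
move_arm --rows "0 0 0.03 0 0 0 0.6; 0 0 0.03 0 0 0 0.62; 0 0 0.03 0 0 0 0.64; 0 0 0.03 0 0 0 0.66; 0 0 0.03 0 0 0 0.68; 0 0 0 0 0 0 0.72; 0 0 0 0 0 0 0.76; 0 0 0 0 0 0 0.8; 0 0 0 0 0 0 0.8"

```text
time_s: 18.7
eef_pos: [0.4728, 0.1422, 0.2229]
eef_rot: [0.222, 0.709, 0.64, 0.196]
wrist_force: [-0.2, -0.0, -0.5]
opening: 0.798
```

```bash
python3 look.py low13;python3 pair.py c13 low12 low13
```

```text
flap mm [  0.74 -10.33  -3.71] [ 0.04 -0.05  0.04] force slope [-0.3   0.84 -0.26] [0.01 0.27 0.01] 18.75 0.799
```

View pics/c13.png

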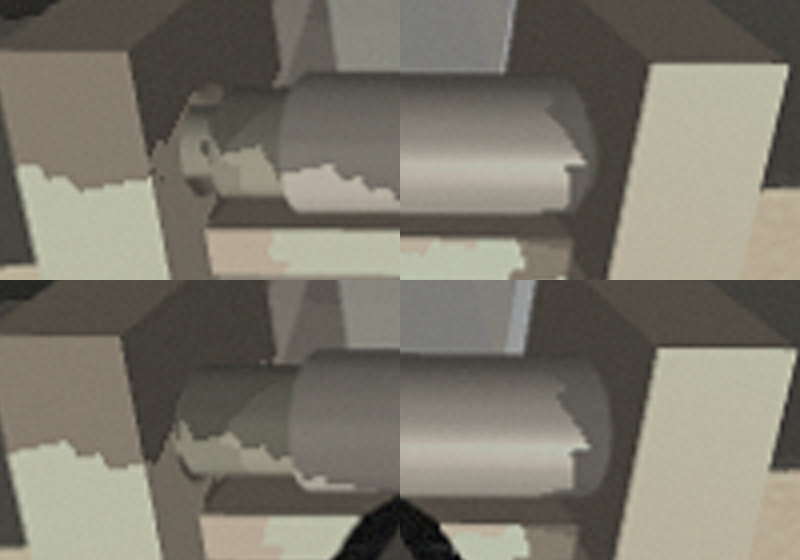

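View pics/low13.png

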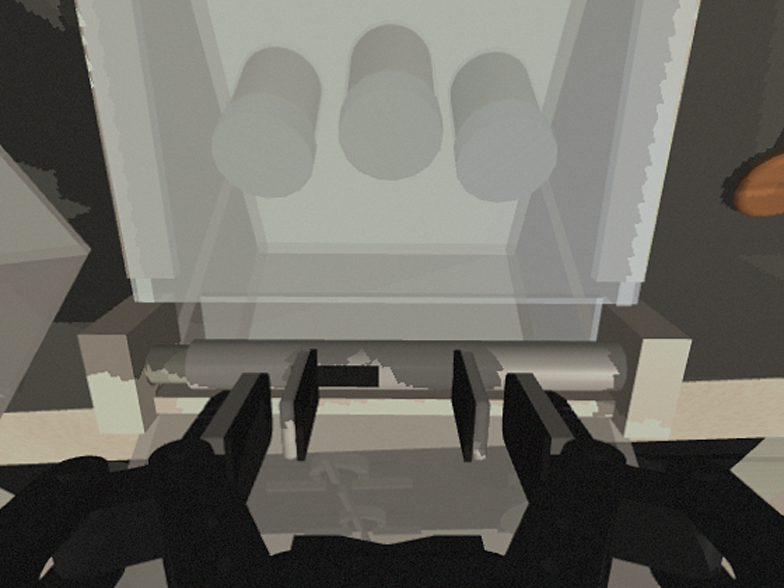

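Request:
move_arm --rows "0 0 0 0 0 0 1; 0 0 0 0 0 0 1; 0 0 -0.5 0 0 0 1; 0 0 -1 0 0 0 1; 0 0 -1.5 0 0 0 1; 0 0 -2 0 0 0 1; 0 0 -2 0 0 0 1; 0 0 -2 0 0 0 1; 0 0 -2 0 0 0 1; 0 0 -1 0 0 0 1; 0 0 0 0 0 0 1; 0 0 0 0 0 0 1"

```text
time_s: 19.95
eef_pos: [0.4053, 0.1498, 0.3217]
eef_rot: [0.222, 0.709, 0.64, 0.196]
wrist_force: [0.2, 0.4, -0.1]
opening: 0.998
```

```bash
python3 look.py fin1; python3 - <<'E'
from bench import ctrl
import cv2
s=ctrl.camera("scene"); cv2.imwrite("pics/fins.png",cv2.resize(s["color"][100:340,140:400],None,fx=2.4,fy=2.4,interpolation=cv2.INTER_CUBIC))
E
```

```text
flap mm [ -9.06 -10.17 115.35] [0.02 0.01 0.04] force slope [-0.35  0.09 -0.74] [-0.02  0.27 -0.02] 20.0 1.001
```

View pics/fin1.png

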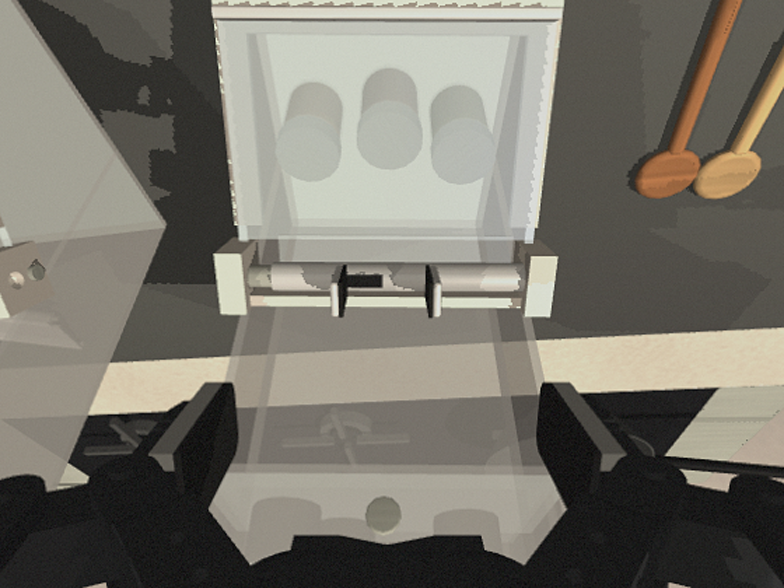

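View pics/fins.png

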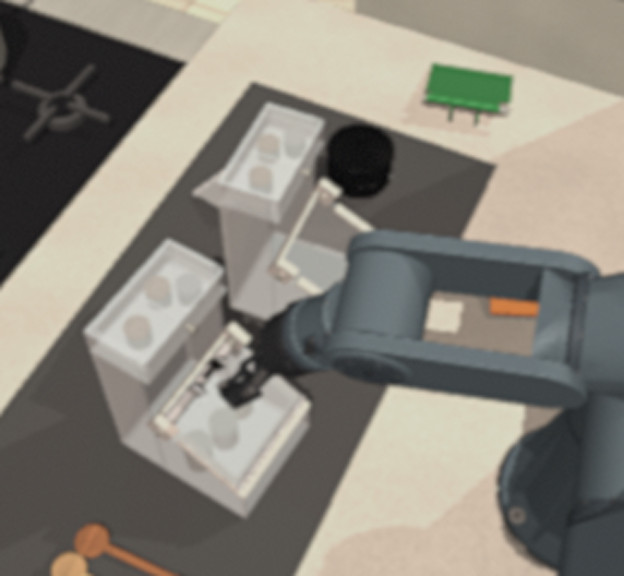

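```bash
python3 - <<'E'
from flapfit import *
d,o=pickle.load(open("fin1.pkl","rb"))
# overlay seated prediction at felt position
im=cv2.resize(d["color"][140:260,140:420],None,fx=2.8,fy=2.8,interpolation=cv2.INTER_CUBIC)
F=Rflap(YJ)
for A in (tabs[:4],tabs[4:],blk(0)[:4],blk(0)[4:]):
    uv=(proj(d,HJ+A@F.T)-[140,140]+.5)*2.8-.5; cv2.polylines(im,[uv.round().astype(np.int32)],True,(0,0,255),1)
cv2.imwrite("pics/finov.png",im)
E
```

```text
(no output)
```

View pics/finov.png

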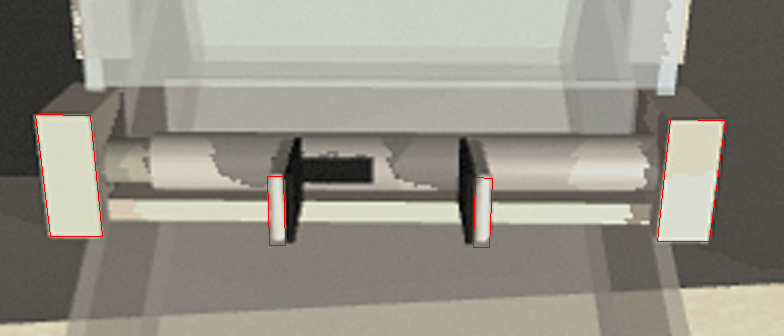

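The tabs and blocks match the predicted fully seated outlines to within a pixel, so I am handing in.

```bash
python3 -c "
from bench import ctrl
print(ctrl.hand_in())"
```

```text
the job is handed in; nothing more can be done
None
```

I pinched the tabs, lifted the flap off the empty organiser and hung it on the one with the jars. Then I opened the hand, drew it back about 11 cm and handed in at about 20 s of the 45 s allowed.

- **Finding the hinge:** I felt for the rim and then for the stop bar, and backed off about 1.5–2 mm before letting go. The wrist force stayed below about 10 N in every reading while the flap was on the jar organiser.
- **Fit:** In the last wrist picture the tabs stand fully apart and lie within about a pixel of the seated prediction. The collar was against its block and the stub was all the way in.
- **Flap and surroundings:** The flap looked shut on the rim in the wrist and scene pictures. The jars and the parts of the pot and spoons in view showed no visible movement, though I did not measure them.
- **Disagreement:** The camera fit and the felt stop differed by about 1 mm along the slope. I set the flap between the two, and it went in without resistance.
- **Not measured:** I did not measure the front edge against its home point, only judged it by eye. `hand_in` gave no verdict.

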